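# Close the folding lid of a spoon box and pin it with its locking rod

### The job

Close up the spoon box: fold the green rear leaf of its lid flat first, with the blue front leaf still standing, then fold the blue front leaf down. Then take the orange-handled locking rod from its sloping rest and thread it from the box's right-hand end through all five eyes along the front of the box until its collar is home against the first eye, and let go. Leave the pepper shaker, toothpick jar and bowl standing where they are.

Things in the scene. Friction and masses are not known exactly. Their poses are not given: they have to be found in the camera images.
- spoon_box: Metal spoon box fixed to the table, 96 (x) x 150 (y) x 60 mm high, two spoons in it. Origin: centre of its underside; z up, -x its front (towards the robot), y along the front. Three fixed round eyes stand before the front wall at y = -64, 0, +64 mm; their bore axis runs along y at x = -64, z = +62 mm. The green leaf's hinge lies along y at x = +46, z = +66 mm.
- entry (a point): Mouth of the first eye, on the bore axis, at the box's -y end (x -64, y -71, z +62 mm in the box's frame, axes the box's). The rod enters here, moving along the box's +y. The blue leaf carries two more eyes, at y -32 and +32 mm, on the same axis when the lid is shut. Each eye: 14 mm long, 26 mm outside, 17 mm bore. The box's end wall, behind the eyes, is 4 mm further out (y -75).
- exit (a point): Centre of the far mouth of the last eye, on the bore axis (x = -64, y = +71, z = +62 mm in the box's frame).
- leaf_rear (a joint): Angle (rad) of the green rear leaf: 0 = flat, shut (its stop); 1.57 = standing upright; up to 1.75. Stiff hinge: stays where it is left, about 5 N at the tab moves it. Leaf 6 mm thick; from its hinge, 46 mm to the joint with the blue leaf.
- rear_tab (a point): On the outer face (upper when shut) of the green tab, 66 mm from the rear hinge, 3 mm off the leaf's mid-plane. The tab is 50 mm wide and ends 76 mm from the hinge, 30 mm past the joint with the blue leaf, so it stands free while the blue leaf is folded back. Push it from behind, to the front and down. z: outer normal; -x: from hinge to tab end.
- leaf_front (a joint): Angle (rad) of the blue front leaf relative to the green one about the joint between them (46 mm from the rear hinge; green leaf flat: x 0, z +66 mm in the box's frame, axis y): 0 = in one plane, shut (its stop); 1.57 = square to it; up to 2.1 = folded back over the green leaf. Stiff: stays where it is left, about 3 N at the edge moves it.
- front_edge (a point): On the outer face (upper when shut) of the blue leaf's full-width front strip, 42 mm from the joint between the leaves, 3 mm off the mid-plane; the strip ends 51 mm from that joint, the two eyes reach 77 mm. Leaf 148 x 6 mm. With the green leaf flat, push it from behind, to the front and down. z: outer normal; -x: to the free edge.
- rod: Locking rod, 200 mm, 0.1 kg. Origin: centre of the collar's front face, on the axis; +x along the rod to the tip. Steel shank 12 mm thick, 148 mm long, last 14 mm tapering to 6 mm; collar 28 mm across, x -5 to 0; round orange handle 18 mm thick, x -52 to -5 mm. At the start it lies in the sloping rest, tip 30 degrees down, handle free in the air.
- rod_grip (a point): Middle of the orange handle, on the axis, 28.5 mm behind the collar's front face.
- rod_tip (a point): The rod's tip, on its axis, 148 mm ahead of the collar's front face.
- rod_rest: Black sloping rest fixed to the table: base 120 x 70 mm, open-topped channel sloping 30 degrees down along +x, in which the shank lies between side walls (28 mm wide outside; wall tops 9 mm above the rod's axis, upper end about 100 mm high). The collar bears on its upper end. Lift the rod up out of it. Origin: centre of the underside, z up.
- pepper: Glass pepper shaker with steel cap, 43 mm across, 75 mm high, stands loose; leave alone. Origin: centre of its underside.
- toothpicks: Red toothpick jar, 46 mm across, 66 mm high, stands loose; leave alone. Origin: centre of its underside.
- bowl: White bowl upside down, 89 mm across, 53 mm high, loose; leave alone. Origin: centre of its underside. Behind the shaker, jar and bowl stands a tall fixed rack (from about x = 0.64 m on, y = 0.02 to -0.42 m), and left of the work a drink dispenser (y over 0.28 m): swing the arm past them drawn back.

How it is judged:
By the outcome, as a careful person would: the job done as asked, in the order asked, and still so for the second after the job is handed in, with the robot touching nothing.
It also fails if it takes over 72 s, if anything falls off the work surface, if the arm or the gripper's body presses on something with over 40 N, if the wrist force passes 120 N, or if a joint passes its speed limit or range.

### The arm

A 6-joint arm with a two-finger parallel gripper is mounted at the origin on a cart in front of the work surface, level with it; the furniture and walls round the work are solid. World frame = base frame: x ahead of the robot, y to its left, z up, the work surface at z = 0. Lengths are in m, angles in rad, forces in N, time in s.
With the tool pointing down it reaches from about 0.375 to 0.975 m from the base axis. Payload 3.8 kg.
Tool frame: the origin (TCP) lies on the centre line of the jaws, within the pads' length; the fingertips stand 14 mm ahead of it and the grasp point (between the pads) lies 5 mm behind it; y points along the fingers, x is the direction in which the jaws open and shut, and the axes are right-handed (so a half turn about y gives the same grasp; the last joint's range is limited). The gripper opens to 88 mm and grips with 3 to 60 N. Pads are 18 mm wide; open, the fingers measure 123 mm over their backs; the gripper's body (75 mm by 187 mm) begins 45 mm behind the grasp point.
Start: joints at [-1.144, 0.264, 1.604, -0, 1.274, -0.037], TCP at [0.302, -0.604, 0.253] pointing down, gripper open.
Joint ranges: [-2.63, 2.63], [-0.94, 2.18], [0.31, 2.57], [-1.31, 4.45], [0, 2.66], [-2.55, 2.55]. Speed limits (rad/s): [2.57, 2.57, 3.14, 3.14, 3.14, 3.14].

### API

Orientations are given as [roll, pitch, yaw] about the fixed x, y, z axes, in that order (R = Rz(yaw) Ry(pitch) Rx(roll)).
In Python, from station import manip, viewer, spotter gives the robot as it stands.
- The arm moves only by the shell command python3 -m crank 'ROWS' [OPENING] [FORCE]. ROWS is JSON, a list that holds one entry, the list of rows, each a list of 4 numbers: the shift along the tool's x, y, z in m, then the turn about the tool's y in rad. In form: [[[dx, dy, dz, twist], ...]]. A call has 1 to 12 rows; each row is the pose to reach, as a shift and turn from the pose measured when the call began, along the tool's axes at that moment; what a row does not reach only later rows make up. A row lasts 1/12 s, in which the tool goes at most 41.7 mm and 7.16 degrees, less where a joint would pass 70% of its speed; a pose out of reach is approached as far as the arm can. A call with a gripper value outside its range is refused whole. OPENING is the gripper's target within -1 to 1 (fully open at 1, half-way at 0, shut at -1), set as the call begins (- or left out, the last holds). The fingers move at their own pace and stop on an object; FORCE is the grip in N (left out, the last holds). Time passes only in rows, so rows that repeat a pose let the fingers close. It gives the time, the measured TCP pose, the force and the opening at its end, in the units of the state.
- manip.state(): the state, without advancing time (a new reading comes with each control period).
- viewer.grab_frame(name): name is "scene" or "top" or "wrist"; returns a dict with "color" (384x512x3 uint8, red, green, blue), "z_map" (384x512 float32, m along the optical axis (not along the pixel's ray), 0 where there is no reading), "K" (3x3 intrinsics, pixels), "dist" ([k1, k2, p1, p2, k3] as OpenCV has them; the pictures are not rectified), "pose" (4x4, takes a point from camera to world coordinates). Camera axes: x right, y up, looking along -z (the intrinsics and any distortion apply to the point x, -y, -z); pixel columns grow to the right and rows downward; lengths in m; the calibration is good to about 2 mm. A picture is of the moment at which its call begins.
- manip.hand_in(): hands the job in, once; it reports no verdict.
Trained networks look in a picture, given as the dict that the camera call returned (one of the last four; its "shot" number tells which), for a name from the list of things; names that differ only in an ending like _2 or _b are one class to them, and where a whole thing is asked for, a point or a joint stands for the part that bears it (a point fixed in the world has none). Each returns a list of dicts, best first, with "conf" (0 to 1); they miss things now and then, are a little off and sometimes report something else, mostly with a low value. They report only what shows in the picture. A call takes as long as a camera call.
- spotter.regions_of(picture, target): "region" (384x512 bool, what is visible of it).
- spotter.pinpoint(picture, target): "location" ([x, y, z] in m, in world coordinates, good to about 4 mm: a listed point, or the origin of a listed thing).
The state is a dict: "time": time; "joint_pos": joint angles; "dq": joint speeds; "joint_efforts": joint torques, N m; "position": TCP position; "tool_rot": TCP orientation; "force": force on the tool from outside, world axes, zero at the start; "wrist_torque": the same for the moment, N m; "finger_gap": opening from 0.0 (shut) to 1.0 (fully open).
Only numpy, scipy, OpenCV 4.12 (cv2) and the standard library are available. Lean on these libraries where they do the work, as an engineer would, in place of code of your own. Each camera call takes 0.05 s, during which the arm holds its last target.

## Working session

There is one attempt and no reset: what is moved stays moved. The work goes in short steps, Python scripts to look and compute and a shell command to move; the robot and the scene stay as the last step left them, time stands still between calls to the robot, and variables do not carry over. Pictures are saved under pics/ and viewed, and the job is handed in when it is done.

```bash
ls; mkdir -p pics; cat > h.py <<'E'
import numpy as np, cv2
from station import manip, viewer, spotter
def save(p,n): cv2.imwrite('pics/'+n+'.png',cv2.cvtColor(p['color'],cv2.COLOR_RGB2BGR))
E
python3 - <<'E'
from h import *
s=manip.state(); print(s)
for n in ['scene','top','wrist']:
    p=viewer.grab_frame(n); save(p,n+'0'); print(n,p['pose'].round(3).tolist(),p['K'].round(1).tolist(),p['dist'])
    for t in ['spoon_box','entry','exit','rear_tab','front_edge','rod','rod_grip','rod_tip','rod_rest','pepper','toothpicks','bowl']:
        try:
            print(t,[(np.round(r['location'],3).tolist(),round(r['conf'],2)) for r in spotter.pinpoint(p,t)][:2])
        except Exception as e: print(t,e)
print(manip.state()['time'])
E
```

```text
pics
{'time': 0.0, 'joint_pos': array([-1.14386870e+00,  2.64721737e-01,  1.60536210e+00, -4.37389604e-06,
        1.27366555e+00, -3.69266764e-02]), 'dq': array([ 0.00059642, -0.00013214, -0.00108719,  0.0007014 ,  0.00102424,
        0.00143851]), 'joint_efforts': array([-8.07740489e-04, -5.02116501e+01, -3.56877780e+01,  7.26762903e-02,
        2.95465020e-02, -1.61579096e-04]), 'position': array([ 0.30169902, -0.60307881,  0.25141554]), 'tool_rot': array([-1.57072088,  0.00215542, -1.10694066]), 'force': array([ 0.4281687 ,  0.3809912 , -0.66727061]), 'wrist_torque': array([-0.04163233,  0.02786132,  0.03236353]), 'finger_gap': 1.00298102693776}
scene [[-0.686, 0.501, -0.528, -0.146], [-0.728, -0.48, 0.49, 0.549], [-0.008, 0.72, 0.694, 1.011], [0.0, 0.0, 0.0, 1.0]] [[487.0, 0.0, 254.6], [0.0, 487.0, 189.6], [0.0, 0.0, 1.0]] [-0.15591396  0.          0.          0.          0.        ]
spoon_box [([0.538, 0.079, -0.003], 0.57), ([0.529, -0.253, 0.015], 0.16)]
entry [([0.49, 0.002, 0.063], 0.67), ([0.619, 0.096, 0.103], 0.15)]
exit [([0.466, 0.137, 0.056], 0.77)]
rear_tab [([0.581,
[... 886 characters left out ...]
35)]
front_edge []
rod [([0.5, -0.374, 0.087], 0.82)]
rod_grip [([0.498, -0.396, 0.103], 0.7)]
rod_tip [([0.528, -0.25, 0.018], 0.73), ([0.601, -0.176, 0.0], 0.6)]
rod_rest [([0.517, -0.326, 0.001], 0.66)]
pepper [([0.6, -0.173, -0.001], 0.68)]
toothpicks []
bowl [([0.6, -0.099, -0.003], 0.89), ([0.466, 0.138, 0.063], 0.71)]
wrist [[0.448, 0.853, 0.266, 0.37], [-0.894, 0.428, 0.133, -0.569], [-0.001, -0.298, 0.955, 0.385], [0.0, 0.0, 0.0, 1.0]] [[275.3, 0.0, 253.2], [0.0, 275.3, 191.2], [0.0, 0.0, 1.0]] [0.02025565 0.         0.         0.         0.        ]
spoon_box []
entry []
exit []
rear_tab []
front_edge []
rod []
rod_grip []
rod_tip []
rod_rest []
pepper []
toothpicks []
bowl []
1.95
```

View images.

View pics/scene0.png

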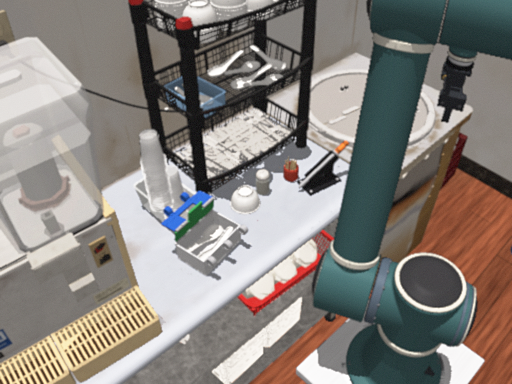

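View pics/top0.png

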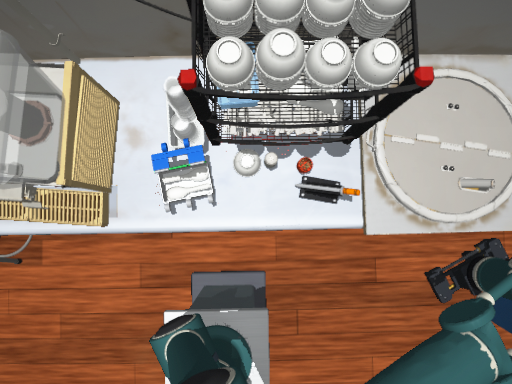

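View pics/wrist0.png

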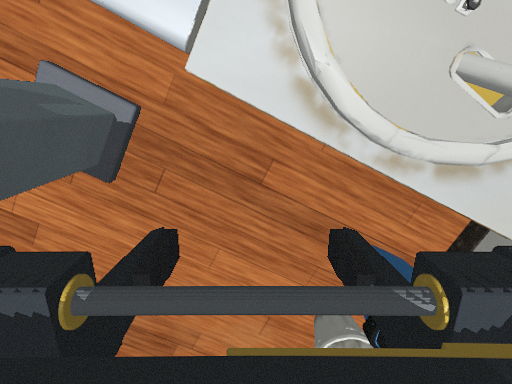

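```bash
cat >> h.py <<'E'
def cloud(p):
    z=p['z_map']; h,w=z.shape
    u,v=np.meshgrid(np.arange(w),np.arange(h))
    q=cv2.undistortPoints(np.stack([u,v],-1).reshape(-1,1,2).astype(np.float32),p['K'],p['dist']).reshape(h,w,2)
    P=np.stack([q[...,0]*z,-q[...,1]*z,-z],-1)
    P=P@p['pose'][:3,:3].T+p['pose'][:3,3]
    P[z<=0]=np.nan
    return P
C,S=np.cos(.167),np.sin(.167)
def tobox(P): 
    d=np.asarray(P)-np.array([.5405,.080,0]); return np.stack([d[...,0]*C+d[...,1]*S,-d[...,0]*S+d[...,1]*C,d[...,2]],-1)
def tow(b):
    b=np.asarray(b); return np.stack([.5405+b[...,0]*C-b[...,1]*S,.080+b[...,0]*S+b[...,1]*C,b[...,2]],-1)
E
python3 - <<'E'
from h import *
ps=[viewer.grab_frame(n) for n in ('scene','top')]
Q=np.concatenate([cloud(p).reshape(-1,3) for p in ps]); Q=Q[~np.isnan(Q[:,0])]
np.save('q0.npy',Q)
xs=np.arange(.44,.80,.02); ys=np.arange(.26,-.12,-.02)
print('      '+' '.join('%4d'%(y*1000) for y in ys))
for x in xs:
    r=[]
    for y in ys:
        m=(abs(Q[:,0]-x)<.01)&(abs(Q[:,1]-y)<.01); r.append('%4d'%(Q[m,2].max()*1000) if m.any() else '   .')
    print('%5d '%(x*1000)+' '.join(r))
# section of leaves
b=tobox(cloud(ps[0]).reshape(-1,3)); rgb=ps[0]['color'].reshape(-1,3).astype(int)
m=(abs(b[:,1])<.09)&(b[:,0]>-.06)&(b[:,0]<.15)&(b[:,2]>.03)&(b[:,2]<.2)
gr=m&(rgb[:,1]>rgb[:,0]+40)&(rgb[:,1]>rgb[:,2]+30); bl=m&(rgb[:,2]>rgb[:,0]+60)&(rgb[:,2]>rgb[:,1]+50)
for n,k in(('g',gr),('b',bl)):
    print(n,k.sum()); B=b[k]; B=B[np.argsort(B[:,2])]; print((B[::max(1,len(B)//25)]*1000).round().astype(int).tolist())
E
```

```text
260  240  220  200  180  160  140  120  100   80   60   40   20    0  -19  -39  -59  -79  -99
  440    7    6    4    5    4    4   71    4    4    3    4    5    5    4    7    5    6    7    7
  460    5    5    5    6    6    6   79   77    4   76   72    4    5    6    6    5    5    5    4
  480    7    5    5    6    5    4   75   74   62   77   79    4   74   78    4    5    6    5    4
  500    5    5    5    4    8   54   62   21   61   66   68   63   73   76    4    5    6    6    4
  520    7    6    4    5    7   60   60   15   19   25   31   36   39   63    4    5    4    4    5
  540    3    4    7    5    6   62   41   35   30   20   30   35   40   63    3    5    4    6    5
  560    5    5    4    5    4  116  118  118  144   25   20   17   62   61    4    4    7   37   41
  580    5    6    6    6    5  116  119  120  143  145  144  118  118   61    5    6   30   52   55
  600    5    4    4    5    4  115  115  117  112   66  115  118  118    4    7    6   32   56   52
  620    6    7    6    6    3  113  122  123  114  115  115  116  114    5    5    4   31   57  
[... 927 characters left out ...]
89], [39, -16, 90], [39, -5, 92], [36, 66, 93], [39, 36, 95], [40, -22, 97], [38, -43, 98], [38, 29, 101], [34, 63, 103], [36, 8, 105], [36, 27, 107], [36, 22, 110], [34, 13, 115], [34, 23, 120], [34, -19, 124], [33, 16, 129], [34, -17, 134], [32, 8, 138], [35, 14, 141], [34, -10, 142]]
b 659
[[128, -74, 61], [107, 30, 105], [90, -67, 108], [87, 32, 108], [85, 40, 109], [82, 51, 110], [77, -74, 110], [47, 72, 110], [70, -69, 111], [72, 54, 111], [64, -35, 111], [73, 8, 111], [69, 53, 112], [73, 60, 112], [73, 30, 112], [54, -60, 113], [76, -57, 113], [61, -72, 113], [62, -29, 114], [42, 52, 114], [96, -40, 114], [51, -72, 115], [55, 64, 116], [100, -29, 118], [100, -29, 121], [100, 37, 123]]
```

```bash
python3 - <<'E'
import cv2
a=cv2.imread('pics/scene0.png')[110:280,110:370]; cv2.imwrite('pics/s0c.png',cv2.resize(a,None,fx=3,fy=3,interpolation=cv2.INTER_CUBIC))
E
```

```text
(no output)
```

View pics/s0c.png

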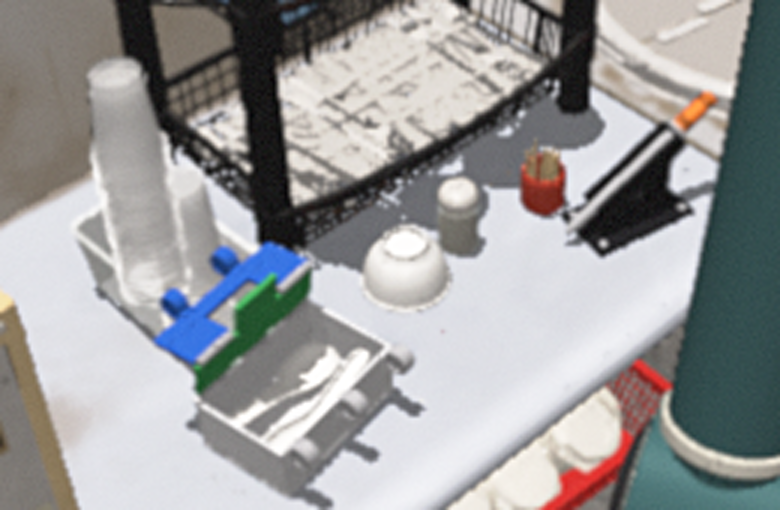

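```bash
cat > w.py <<'E'
import sys
from h import *
# usage: w.py x y z yaw ; prints shift in tool axes for each target (groups of 4)
s=manip.state(); p=s['position']; r=s['tool_rot']; psi=r[2]
a=list(map(float,sys.argv[1:]))
print('t',round(s['time'],2),'tcp',p.round(4),'rpy',r.round(4),'F',s['force'].round(1),'gap',round(s['finger_gap'],3),'q',s['joint_pos'].round(2))
for i in range(0,len(a),4):
    d=np.array(a[i:i+3])-p; 
    print('row',round(d[0]*np.cos(psi)+d[1]*np.sin(psi),4),round(-d[2],4),round(-d[0]*np.sin(psi)+d[1]*np.cos(psi),4),round(-(a[i+3]-psi),4))
E
python3 w.py .42 -.2 .26 0 .45 .09 .26 .9 .45 .09 .26 1.22
```

```text
t 2.05 tcp [ 0.302  -0.6037  0.2527] rpy [-1.5708 -0.     -1.107 ] F [-0.5  0.2  0.4] gap 1.001 q [-1.14  0.26  1.6  -0.    1.27 -0.04]
row -0.3083 -0.0073 0.2862 -1.107
row -0.5542 -0.0073 0.4427 -2.007
row -0.5542 -0.0073 0.4427 -2.327
```

```bash
python3 -m crank '[[[-0.308,-0.007,0.286,-1.1],[-0.308,-0.007,0.286,-1.1],[-0.308,-0.007,0.286,-1.1],[-0.308,-0.007,0.286,-1.1],[-0.308,-0.007,0.286,-1.1],[-0.308,-0.007,0.286,-1.1],[-0.308,-0.007,0.286,-1.1],[-0.308,-0.007,0.286,-1.1],[-0.308,-0.007,0.286,-1.1],[-0.308,-0.007,0.286,-1.1],[-0.308,-0.007,0.286,-1.1],[-0.308,-0.007,0.286,-1.1]]]' -1; python3 w.py .45 .09 .26 1.22
```

```text
time: 3.05
position: [0.4206, -0.1983, 0.2601]
tool_rot: [-1.571, -0.001, -0.002]
force: [-0.6, -0.1, 0.0]
finger_gap: 0.113
t 3.05 tcp [ 0.4206 -0.1983  0.2601] rpy [-1.5712e+00 -9.0000e-04 -2.4000e-03] F [-0.6 -0.1  0. ] gap 0.113 q [-0.49 -0.15  2.02  0.    1.26 -0.49]
row 0.0287 0.0001 0.2883 -1.2224
```

```bash
python3 -m crank '[[[0.029,0,0.288,-1.22],[0.029,0,0.288,-1.22],[0.029,0,0.288,-1.22],[0.029,0,0.288,-1.22],[0.029,0,0.288,-1.22],[0.029,0,0.288,-1.22],[0.029,0,0.288,-1.22],[0.029,0,0.288,-1.22],[0.029,0,0.288,-1.22],[0.029,0,0.288,-1.22],[0.029,0,0.288,-1.22]]]' -1; python3 - <<'E'
from h import *
for n in ('scene','wrist'):
    p=viewer.grab_frame(n); save(p,n+'1')
for t in(.058,.062): print(tow([t,.008,0]))
E
python3 w.py .598 .098 .20 1.22 .598 .098 .139 1.22
```

```text
time: 3.97
position: [0.4509, 0.0887, 0.2599]
tool_rot: [-1.572, 0.001, 1.219]
force: [-0.1, -0.1, -0.4]
finger_gap: 0.002
[0.5963633  0.09752974 0.        ]
[0.60030765 0.09819464 0.        ]
t 4.07 tcp [0.4508 0.0885 0.26  ] rpy [-1.5720e+00  4.0000e-04  1.2129e+00] F [-0.4  0.1 -0.1] gap 0.005 q [ 0.14 -0.16  2.03 -0.    1.27 -1.07]
row 0.0604 0.06 -0.1346 -0.0071
row 0.0604 0.121 -0.1346 -0.0071
```

View pics/wrist1.png

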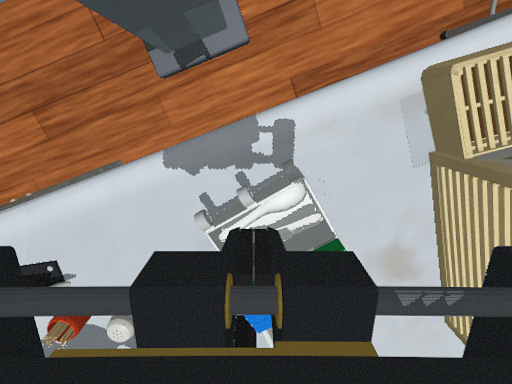

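View pics/scene1.png

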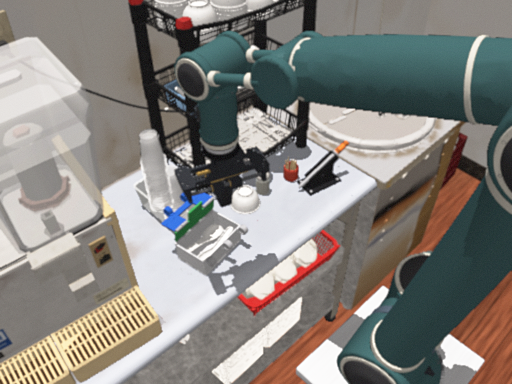

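```bash
python3 -m crank '[[[0.02,0.03,-0.045,0],[0.04,0.06,-0.09,0],[0.06,0.06,-0.12,0],[0.061,0.06,-0.136,0],[0.061,0.06,-0.136,0],[0.061,0.09,-0.136,0],[0.061,0.09,-0.136,0]]]' -1; python3 - <<'E'
from h import *
for n in ('scene',):
    p=viewer.grab_frame(n); save(p,n+'2')
    a=cv2.imread('pics/scene2.png')[110:260,110:310]; cv2.imwrite('pics/s2c.png',cv2.resize(a,None,fx=4,fy=4,interpolation=cv2.INTER_CUBIC))
E
python3 w.py .600 .098 .139 1.22
```

```text
time: 4.65
position: [0.5972, 0.0963, 0.1649]
tool_rot: [-1.564, 0.005, 1.209]
force: [-1.1, 0.1, -1.4]
finger_gap: 0.008
t 4.7 tcp [0.5971 0.0965 0.1667] rpy [-1.5653  0.0042  1.2098] F [-0.2  0.  -0. ] gap 0.006 q [ 0.12  0.2   1.84 -0.    1.1  -1.09]
row 0.0024 0.0277 -0.0022 -0.0102
```

View pics/s2c.png

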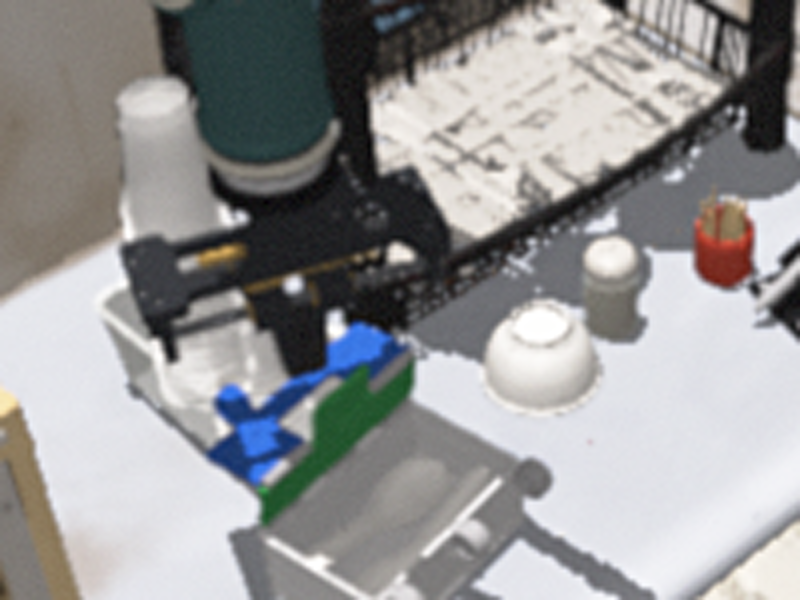

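```bash
cat > b.py <<'E'
import sys,subprocess
from h import *
# args groups: boxx boxy tipz yaw
a=list(map(float,sys.argv[1:])); o=[]
for i in range(0,len(a),4):
    p=tow([a[i],a[i+1],a[i+2]+.014]); o+=['%.5f'%v for v in p]+[str(a[i+3])]
s=manip.state(); q=s['position']; print('box tcp',tobox(q).round(4),'tipz',round(q[2]-.014,4))
print(subprocess.run(['python3','w.py']+o,capture_output=True,text=True).stdout)
E
python3 b.py .062 .006 .122 1.22  .041 .006 .120 1.22 .021 .006 .115 1.40 .003 .006 .106 1.55
```

```text
box tcp [0.0585 0.0069 0.1667] tipz 0.1527
t 4.7 tcp [0.5971 0.0965 0.1667] rpy [-1.5653  0.0042  1.2098] F [-0.2  0.  -0. ] gap 0.006 q [ 0.12  0.2   1.84 -0.    1.1  -1.09]
row 0.001 0.0307 -0.0034 -0.0102
row -0.0096 0.0327 0.0147 -0.0102
row -0.0197 0.0377 0.032 -0.1902
row -0.0287 0.0467 0.0475 -0.3402
```

```bash
python3 -m crank '[[[0.001,0.03,-0.0035,0],[0.001,0.031,-0.0035,0],[-0.004,0.032,0.006,0],[-0.0095,0.033,0.0145,0],[-0.015,0.035,0.023,-0.1],[-0.02,0.038,0.032,-0.19],[-0.024,0.042,0.04,-0.26],[-0.029,0.047,0.0475,-0.34],[-0.029,0.047,0.0475,-0.34]]]' -1; python3 - <<'E'
from h import *
p=viewer.grab_frame('scene'); save(p,'scene3')
a=cv2.imread('pics/scene3.png')[110:260,110:310]; cv2.imwrite('pics/s3c.png',cv2.resize(a,None,fx=4,fy=4,interpolation=cv2.INTER_CUBIC))
E
python3 b.py -.004 .006 .098 1.65 -.012 .006 .0895 1.737 -.018 .006 .076 1.737 -.021 .006 .069 1.737 -.021 .006 .066 1.737
```

```text
time: 5.45
position: [0.5404, 0.0859, 0.1218]
tool_rot: [-1.565, 0.002, 1.552]
force: [0.6, -0.2, 0.0]
finger_gap: 0.007
box tcp [0.0016 0.0058 0.122 ] tipz 0.108
t 5.5 tcp [0.5411 0.086  0.122 ] rpy [-1.5657  0.002   1.5482] F [-0.2 -0.1  0.2] gap 0.004 q [ 0.11  0.15  2.   -0.    1.   -1.43]
row -0.0008 0.01 0.0056 -0.1018
row -0.0023 0.0185 0.0134 -0.1888
row -0.0035 0.032 0.0193 -0.1888
row -0.004 0.039 0.0223 -0.1888
row -0.004 0.042 0.0223 -0.1888
```

View pics/s3c.png

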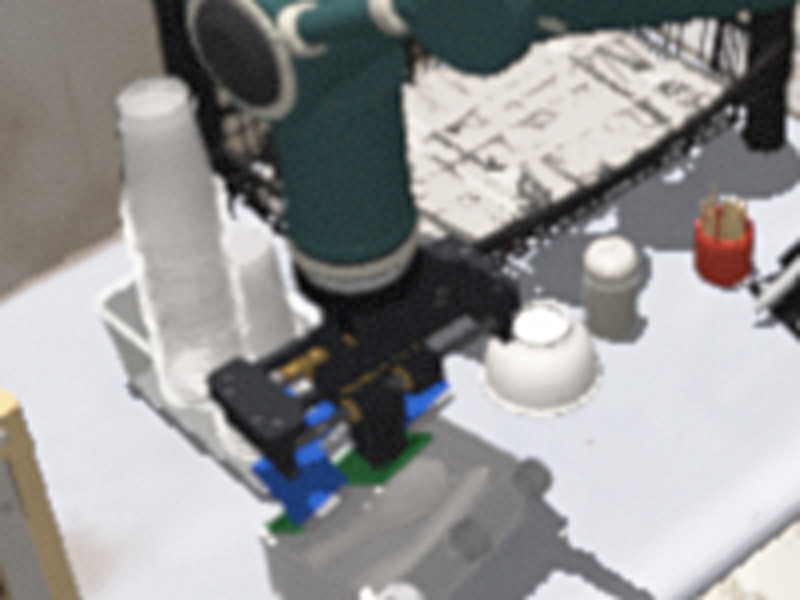

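```bash
python3 -m crank '[[[-0.001,0.01,0.0056,-0.1],[-0.0023,0.0185,0.0134,-0.19],[-0.003,0.025,0.0165,-0.19],[-0.0035,0.032,0.0193,-0.19],[-0.004,0.039,0.0223,-0.19],[-0.004,0.042,0.0223,-0.19],[-0.004,0.042,0.0223,-0.19]]]' -1; python3 - <<'E'
from h import *
p=viewer.grab_frame('scene'); save(p,'scene4')
a=cv2.imread('pics/scene4.png')[110:260,110:310]; cv2.imwrite('pics/s4c.png',cv2.resize(a,None,fx=4,fy=4,interpolation=cv2.INTER_CUBIC))
E
python3 b.py -.021 .006 .066 1.737
```

```text
time: 6.08
position: [0.5242, 0.0833, 0.0842]
tool_rot: [-1.577, 0.001, 1.735]
force: [2.7, 1.1, 12.7]
finger_gap: 0.006
box tcp [-0.0159  0.006   0.0841] tipz 0.0701
t 6.13 tcp [0.5238 0.0833 0.0841] rpy [-1.5763e+00  8.0000e-04  1.7347e+00] F [ 3.   0.6 12.4] gap 0.006 q [ 0.11  0.16  2.07 -0.    0.91 -1.62]
row -0.0 0.0041 0.0051 -0.0023
```

View pics/s4c.png

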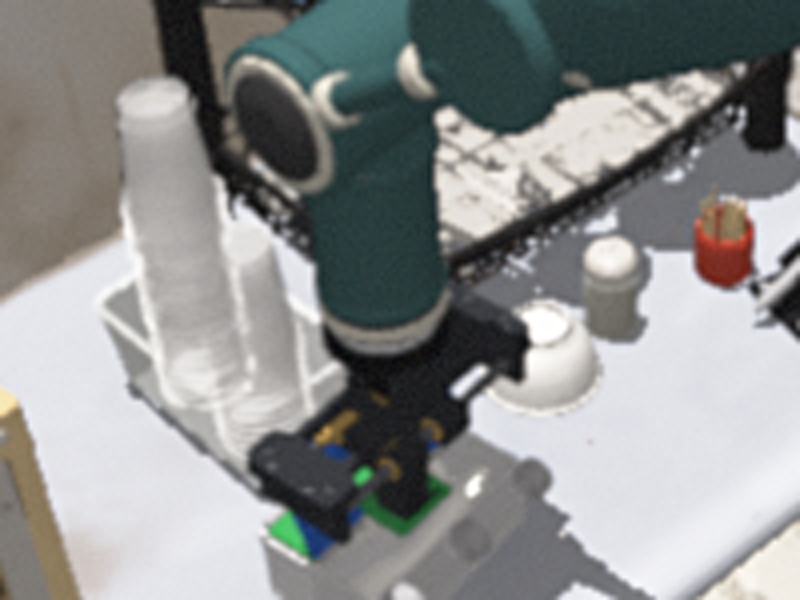

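```bash
python3 -m crank '[[[0,0.004,0,0],[0,0.008,0,0],[0,0.008,0,0]]]' -1; python3 -m crank '[[[0,-0.02,0.004,0],[0,-0.05,0.006,0],[0,-0.08,0.006,0],[0,-0.11,0.006,0],[0,-0.11,0.006,0]]]' -1;  python3 - <<'E'
from h import *
p=viewer.grab_frame('scene'); save(p,'scene5')
a=cv2.imread('pics/scene5.png')[110:260,110:310]; cv2.imwrite('pics/s5c.png',cv2.resize(a,None,fx=4,fy=4,interpolation=cv2.INTER_CUBIC))
b=tobox(cloud(p).reshape(-1,3)); rgb=p['color'].reshape(-1,3).astype(int)
m=(abs(b[:,1])<.09)&(b[:,0]>-.06)&(b[:,0]<.15)&(b[:,2]>.03)&(b[:,2]<.2)
gr=m&(rgb[:,1]>rgb[:,0]+40)&(rgb[:,1]>rgb[:,2]+30); bl=m&(rgb[:,2]>rgb[:,0]+60)&(rgb[:,2]>rgb[:,1]+50)
for n,k in(('g',gr),('b',bl)):
    print(n,k.sum()); B=b[k]; B=B[np.argsort(B[:,0])]; print((B[::max(1,len(B)//25)]*1000).round().astype(int).tolist())
for t in ('front_edge','rear_tab'): print([(r['location'].round(3),r['conf'],tobox(r['location']).round(3)) for r in spotter.pinpoint(p,t)])
E
python3 b.py 0 0 .19 1.737
```

```text
time: 6.38
position: [0.5279, 0.084, 0.0828]
tool_rot: [-1.583, 0.001, 1.732]
force: [-9.9, -1.2, 37.2]
finger_gap: 0.009
time: 6.8
position: [0.5243, 0.0833, 0.1993]
tool_rot: [-1.593, 0.001, 1.729]
force: [0.9, -1.0, -0.0]
finger_gap: 0.004
g 347
[[-31, 16, 71], [-29, -19, 68], [-24, 15, 68], [-21, -24, 70], [-18, 16, 70], [-12, 17, 71], [-10, 15, 70], [-9, -22, 71], [-7, -9, 73], [-5, 16, 68], [-1, 13, 66], [1, 6, 67], [3, 7, 70], [6, 16, 72], [7, 18, 69], [9, 73, 88], [12, 1, 70], [14, -29, 73], [15, -14, 69], [18, -25, 70], [19, 66, 66], [21, -2, 72], [23, 72, 69], [25, -30, 68], [27, -32, 69], [30, 68, 73], [35, 59, 72]]
b 700
[[-2, 31, 80], [0, -42, 78], [1, 35, 74], [3, -29, 80], [4, -34, 79], [5, 38, 85], [6, 57, 91], [7, 41, 91], [8, 58, 98], [9, 50, 93], [11, 32, 103], [11, -29, 131], [12, 27, 130], [13, -41, 123], [13, -9, 106], [14, -40, 104], [15, 13, 105], [15, 38, 108], [16, -54, 103], [16, 7, 106], [17, 65, 109], [18, 56, 112], [19, -16, 114], [21, 34, 119], [24, 35, 140]]
box tcp [-0.0183  0.0061  0.194 ] tipz 0.18
t 6.9 tcp [0.5215 0.083  0.194 ] rpy [-1.5854e+00  8.0000e-04  1.7298e+00] F [ 0.9  0.1 -0.4] gap 0.006 q [ 0.11  0.02  1.99 -0.    1.11 -1.62]
row -0.0059 -0.01 -0.0183 -0.0072
Traceback (most recent call last):
AttributeError: 'list' object has no attribute 'round'. Did you mean: 'count'?
```

View pics/s5c.png

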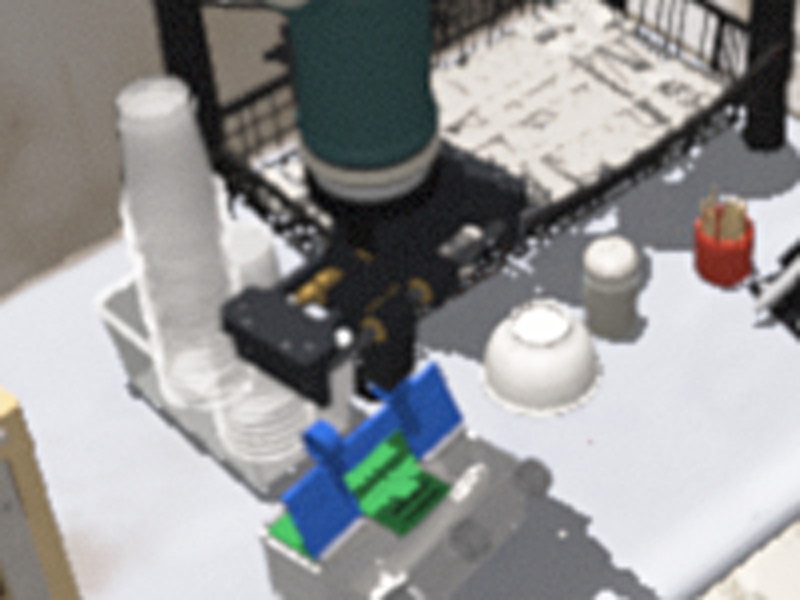

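```bash
python3 b.py .045 0 .178 1.5 .045 0 .100 1.5 .015 0 .102 1.5
```

```text
box tcp [-0.0183  0.0061  0.194 ] tipz 0.18
t 6.9 tcp [0.5215 0.083  0.194 ] rpy [-1.5854e+00  8.0000e-04  1.7298e+00] F [ 0.9  0.1 -0.4] gap 0.006 q [ 0.11  0.02  1.99 -0.    1.11 -1.62]
row -0.0056 0.002 -0.0633 0.2298
row -0.0056 0.08 -0.0633 0.2298
row -0.0058 0.078 -0.0333 0.2298
```

```bash
python3 -m crank '[[[-0.003,0,-0.04,0.11],[-0.0056,0,-0.066,0.23],[-0.0056,0,-0.066,0.23],[-0.0056,0.04,-0.066,0.23],[-0.0056,0.08,-0.066,0.23],[-0.0056,0.08,-0.066,0.23],[-0.0056,0.08,-0.066,0.23]]]' -1; python3 - <<'E'
from h import *
p=viewer.grab_frame('scene'); save(p,'scene6')
a=cv2.imread('pics/scene6.png')[110:260,110:310]; cv2.imwrite('pics/s6c.png',cv2.resize(a,None,fx=4,fy=4,interpolation=cv2.INTER_CUBIC))
E
python3 b.py .015 0 .102 1.55 -.001 0 .102 1.6 -.0135 0 .098 1.65 -.022 0 .09 1.7 -.031 0 .081 1.737 -.037 0 .070 1.737 -.037 0 .065 1.737
```

```text
time: 7.48
position: [0.5843, 0.0875, 0.1105]
tool_rot: [-1.575, -0.001, 1.5]
force: [-0.6, 0.3, 1.3]
finger_gap: 0.01
box tcp [ 0.047  -0.      0.1135] tipz 0.0995
t 7.53 tcp [0.5869 0.0878 0.1135] rpy [-1.5806 -0.0018  1.4998] F [0.5 0.3 0.3] gap 0.0 q [ 0.11  0.23  1.92  0.    0.98 -1.39]
row -0.0075 -0.0025 0.0311 -0.0502
row -0.0113 -0.0025 0.0467 -0.1002
row -0.0142 0.0015 0.0588 -0.1502
row -0.0163 0.0095 0.0671 -0.2002
row -0.0184 0.0185 0.0758 -0.2372
row -0.0198 0.0295 0.0817 -0.2372
row -0.0198 0.0345 0.0817 -0.2372
```

View pics/s6c.png

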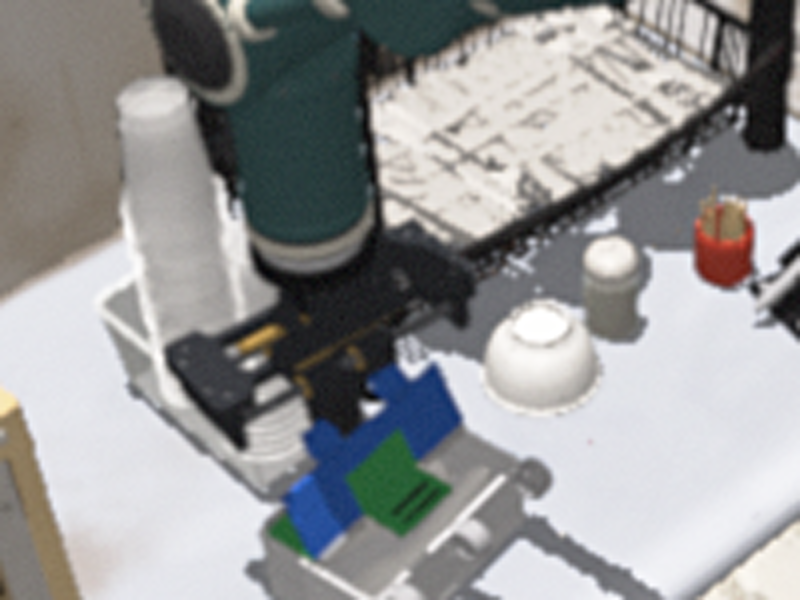

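```bash
python3 -m crank '[[[-0.004,-0.002,0.015,-0.02],[-0.0075,-0.0025,0.031,-0.05],[-0.0113,-0.0025,0.047,-0.1],[-0.0142,0.0015,0.059,-0.15],[-0.0163,0.0095,0.067,-0.2],[-0.0184,0.0185,0.076,-0.237],[-0.0193,0.025,0.08,-0.237],[-0.02,0.031,0.082,-0.237],[-0.02,0.036,0.082,-0.237],[-0.02,0.037,0.082,-0.237],[-0.02,0.037,0.082,-0.237]]]' -1; python3 - <<'E'
from h import *
p=viewer.grab_frame('scene'); save(p,'scene7')
a=cv2.imread('pics/scene7.png')[110:260,110:310]; cv2.imwrite('pics/s7c.png',cv2.resize(a,None,fx=4,fy=4,interpolation=cv2.INTER_CUBIC))
E
python3 b.py -.037 0 .065 1.737
```

```text
time: 8.45
position: [0.5055, 0.0739, 0.0823]
tool_rot: [-1.581, 0.001, 1.736]
force: [-17.4, -1.6, 42.3]
finger_gap: 0.004
box tcp [-0.0355 -0.0002  0.0822] tipz 0.0682
t 8.5 tcp [0.5055 0.0739 0.0822] rpy [-1.5814e+00  7.0000e-04  1.7360e+00] F [-17.1  -1.5  42.7] gap 0.002 q [ 0.1   0.12  2.11 -0.    0.89 -1.64]
row 0.0002 0.0032 0.0015 -0.001
```

View pics/s7c.png

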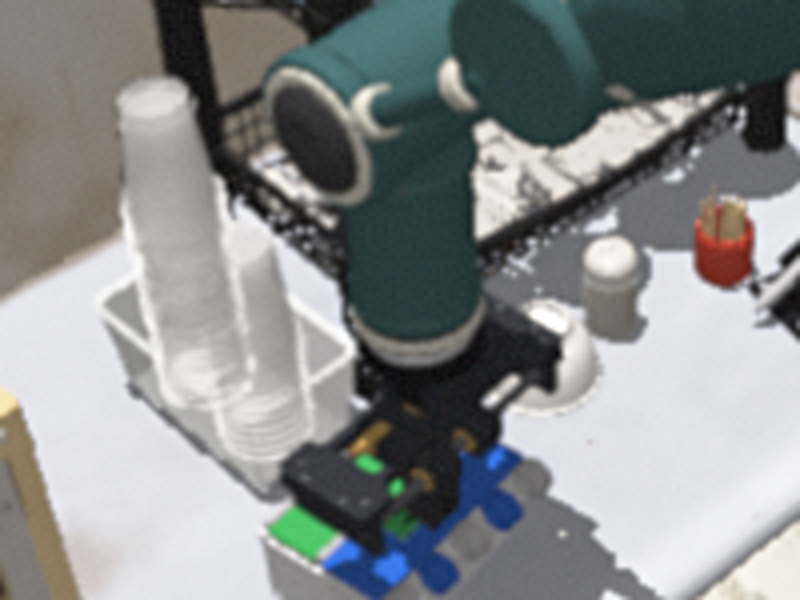

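```bash
python3 -m crank '[[[0,-0.03,0,0],[0,-0.07,0,0],[0,-0.11,0,0],[0,-0.15,0.02,0],[0,-0.165,0.06,0.1],[0,-0.165,0.06,0.2],[0,-0.165,0.06,0.3]]]' -1; python3 w.py .44 -.2 .25 .5 .48 -.37 .22 -.2
```

```text
time: 9.08
position: [0.4447, 0.0638, 0.2502]
tool_rot: [-1.587, -0.004, 1.43]
force: [0.3, 0.4, 0.1]
finger_gap: 0.004
t 9.08 tcp [0.4447 0.0638 0.2502] rpy [-1.5872 -0.0038  1.43  ] F [0.3 0.4 0.1] gap 0.004 q [ 0.09 -0.19  2.07 -0.    1.24 -1.34]
row -0.2618 0.0002 -0.0324 0.93
row -0.4245 0.0302 -0.0958 1.63
```

```bash
python3 -m crank '[[[-0.04,0,-0.005,0.12],[-0.08,0,-0.01,0.24],[-0.12,0,-0.015,0.36],[-0.16,0,-0.02,0.48],[-0.2,0,-0.025,0.6],[-0.24,0,-0.03,0.72],[-0.28,0,-0.04,0.84],[-0.32,0,-0.05,0.96],[-0.36,0,-0.06,1.08],[-0.39,0.01,-0.075,1.2],[-0.415,0.02,-0.09,1.32],[-0.425,0.03,-0.096,1.44]]]' 1; python3 w.py .48 -.37 .22 -.2
```

```text
time: 10.08
position: [0.4818, -0.3749, 0.2208]
tool_rot: [-1.572, -0.019, -0.02]
force: [0.1, -0.5, 0.4]
finger_gap: 0.888
t 10.08 tcp [ 0.4818 -0.3749  0.2208] rpy [-1.5718 -0.0188 -0.0196] F [ 0.1 -0.5  0.4] gap 0.888 q [-0.71  0.16  1.79  0.01  1.18 -0.69]
row -0.0019 0.0008 0.0049 0.1804
```

```bash
python3 -m crank '[[[-0.002,0.001,0,0.1],[-0.002,0.001,0,0.18],[-0.002,0.001,0,0.18]]]' 1; python3 - <<'E'
from h import *
for n in('wrist','top','scene'):
    p=viewer.grab_frame(n); save(p,n+'8')
    for t in ['rod','rod_grip','rod_tip']:
        print(n,t,[(np.round(r['location'],4).tolist(),round(r['conf'],2)) for r in spotter.pinpoint(p,t)][:2])
    P=cloud(p); rgb=p['color'].astype(int)
    m=(rgb[...,0]>190)&(rgb[...,1]>70)&(rgb[...,1]<170)&(rgb[...,2]<90)
    q=P[m]; q=q[(abs(q[:,0]-.5)<.06)&(abs(q[:,1]+.4)<.06)&(q[:,2]>.06)]
    if len(q): print(len(q),np.median(q,0).round(4),q.min(0).round(3),q.max(0).round(3))
E
python3 w.py .499 -.3975 .096 -.2
```

```text
time: 10.33
position: [0.48, -0.3757, 0.2196]
tool_rot: [-1.568, -0.018, -0.203]
force: [0.3, -0.1, 1.1]
finger_gap: 1.002
wrist rod [([0.51, -0.3778, 0.092], 0.79)]
wrist rod_grip [([0.4988, -0.4032, 0.1045], 0.96)]
wrist rod_tip [([0.5261, -0.2492, 0.0128], 0.56)]
388 [ 0.4991 -0.3996  0.1131] [ 0.488 -0.415  0.103] [ 0.532 -0.362  0.292]
top rod [([0.5005, -0.3756, 0.0849], 0.49)]
top rod_grip [([0.5006, -0.3988, 0.1026], 0.62), ([0.4656, 0.1395, 0.0614], 0.22)]
top rod_tip [([0.5272, -0.2523, 0.0192], 0.77)]
14 [ 0.5034 -0.3898  0.1069] [ 0.499 -0.394  0.103] [ 0.508 -0.385  0.115]
scene rod [([0.5041, -0.3727, 0.0904], 0.71)]
scene rod_grip [([0.5122, -0.3259, -0.0019], 0.69), ([0.4998, -0.3978, 0.1002], 0.68)]
scene rod_tip [([0.5299, -0.251, 0.0119], 0.7), ([0.5144, -0.3241, -0.0007], 0.37)]
1 [ 0.5021 -0.3907  0.1079] [ 0.502 -0.391  0.108] [ 0.502 -0.391  0.108]
t 10.93 tcp [ 0.4799 -0.3748  0.2198] rpy [-1.5684 -0.0188 -0.1992] F [ 0.7  0.3 -0.4] gap 1.0 q [-0.71  0.15  1.8   0.01  1.17 -0.52]
row 0.0233 0.1238 -0.0185 0.0008
```

View pics/wrist8.png

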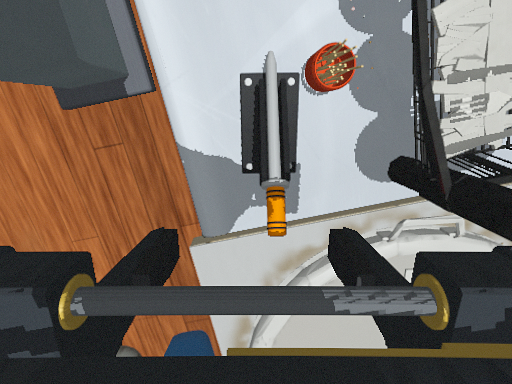

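View pics/scene8.png

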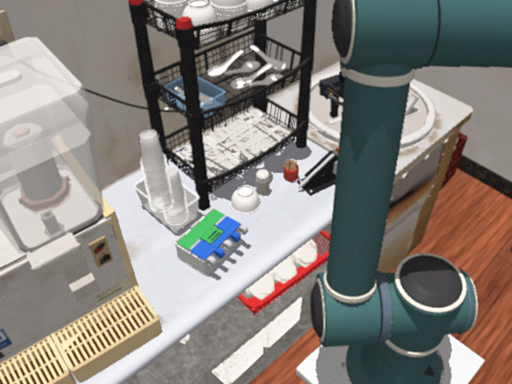

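```bash
python3 w.py .4995 -.3995 .15 -.19 .4995 -.3995 .0975 -.19
```

```text
t 10.93 tcp [ 0.4799 -0.3748  0.2198] rpy [-1.5684 -0.0188 -0.1992] F [ 0.7  0.3 -0.4] gap 1.0 q [-0.71  0.15  1.8   0.01  1.17 -0.52]
row 0.0241 0.0698 -0.0203 -0.0092
row 0.0241 0.1223 -0.0203 -0.0092
```

```bash
python3 -m crank '[[[0.012,0.03,-0.02,0],[0.022,0.065,-0.02,-0.01],[0.022,0.09,-0.02,-0.01],[0.022,0.11,-0.02,-0.01],[0.022,0.122,-0.02,-0.01],[0.022,0.122,-0.02,-0.01]]]' 1; python3 - <<'E'
from h import *
p=viewer.grab_frame('wrist'); save(p,'wrist9')
E
python3 w.py .4995 -.3995 .0975 -.19
```

```text
time: 11.43
position: [0.4979, -0.3972, 0.0945]
tool_rot: [-1.565, -0.013, -0.189]
force: [-0.3, -0.2, -0.8]
finger_gap: 1.002
t 11.48 tcp [ 0.4989 -0.3981  0.0968] rpy [-1.567  -0.0161 -0.1891] F [0.4 0.2 0.7] gap 1.0 q [-0.72  0.32  1.83  0.01  0.97 -0.54]
row 0.0008 -0.0007 -0.0012 0.0009
```

View pics/wrist9.png

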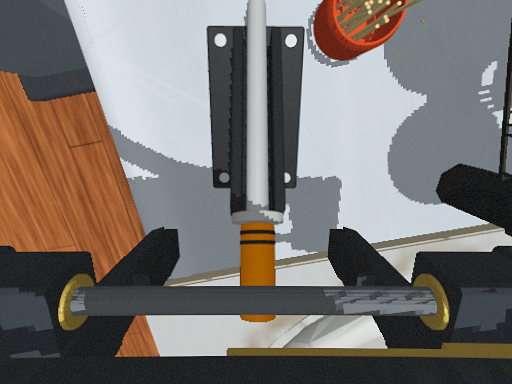

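```bash
python3 -m crank '[[[0,0,0,0],[0,0,0,0],[0,0,0,0],[0,0,0,0],[0,0,0,0],[0,0,0,0],[0,0,0,0],[0,0,0,0],[0,0,0,0],[0,0,0,0],[0,0,0,0]]]' -1 50;python3 -m crank '[[[0,-0.02,0,0],[0,-0.04,0,0],[0,-0.06,0,0],[0,-0.08,0,0],[0,-0.1,0,0],[0,-0.12,0,0],[0,-0.12,0,0]]]' - 50; python3 - <<'E'
from h import *
for n in('wrist','scene','top'):
    p=viewer.grab_frame(n); save(p,n+'10')
    for t in ['rod','rod_grip','rod_tip']:
        print(n,t,[(np.round(r['location'],4).tolist(),round(r['conf'],2)) for r in spotter.pinpoint(p,t)][:2])
E
python3 w.py .4995 -.3995 .0975 -.19
```

```text
time: 12.4
position: [0.499, -0.3981, 0.0967]
tool_rot: [-1.567, -0.016, -0.189]
force: [0.3, -1.1, -0.3]
finger_gap: 0.194
time: 12.98
position: [0.4989, -0.3999, 0.2217]
tool_rot: [-1.571, -0.023, -0.189]
force: [0.7, -0.9, 1.0]
finger_gap: 0.173
wrist rod [([0.5067, -0.3804, 0.2155], 0.78)]
wrist rod_grip [([0.5008, -0.4022, 0.2262], 0.9)]
wrist rod_tip []
scene rod [([0.4974, -0.3777, 0.207], 0.64)]
scene rod_grip [([0.4973, -0.4006, 0.2196], 0.5)]
scene rod_tip [([0.5274, -0.2541, 0.1284], 0.75)]
top rod [([0.4966, -0.3751, 0.2042], 0.85)]
top rod_grip [([0.494, -0.3994, 0.2227], 0.73)]
top rod_tip [([0.5246, -0.2574, 0.1322], 0.62)]
t 13.58 tcp [ 0.4968 -0.3981  0.2161] rpy [-1.5666 -0.0153 -0.1892] F [-0.4  0.2 -0.4] gap 0.175 q [-0.72  0.21  1.74  0.01  1.18 -0.54]
row 0.0029 0.1186 -0.0009 0.0008
```

View pics/wrist10.png

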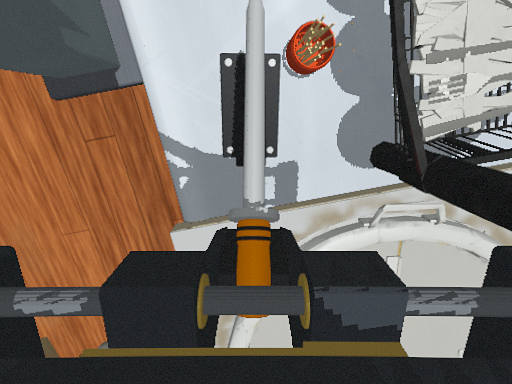

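View pics/scene10.png

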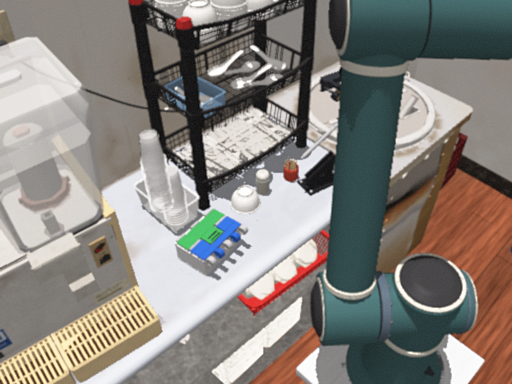

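```bash
python3 - <<'E'
import numpy as np
Q=np.load('q0.npy')
xs=np.arange(.36,.66,.02); ys=np.arange(-.22,-.66,-.02)
print('      '+' '.join('%4d'%(y*1000) for y in ys))
for x in xs:
    r=[]
    for y in ys:
        m=(abs(Q[:,0]-x)<.01)&(abs(Q[:,1]-y)<.01); r.append('%4d'%(np.percentile(Q[m,2],95)*1000) if m.any() else '   .')
    print('%5d '%(x*1000)+' '.join(r))
E
python3 w.py .479 -.505 .19 -.19  .479 -.505 .084 -.19
```

```text
-220 -240 -260 -279 -299 -319 -339 -359 -379 -399 -419 -439 -459 -479 -499 -519 -539 -559 -579 -599 -619 -639 -659
  360 -791 -790 -793 -792 -796 -795 -791 -790 -792 -794 -792 -792 -791 -793 -794 -789 -795  136    0    0   -2  341  347
  380   -6  -13   -8  -10 -786 -791 -796 -793 -791 -796 -792 -791   -1    3    3    3    2    3    3    2    0    0  324
  400    0    1    1    2    3    0    1    0    0    0    0    0    0    2    3    4    2    2    3    2    3    5    2
  420    3    3    2    3    3    4    3    2    2    2    3    1    1    3    2    2    3    4    4    3    3   32   36
  440    2    2    2    2    3    4    2    3    2    3    2    3    2    3    3    4    2    2    4   31   36   38   38
  460    3    2    3    4    4    4    3    3    4    2    2    3    3    2    1    3    3    2   33   39   38   34   29
  480    3    2    3    6    8    8    9    8   81  106  115    3    2    3    2    3    2   34   37   37   28   29   30
  500    3    3    6   46   60   69   82   91  106  118  123    2    3    3    4    2   34   38   38   29   28   29   29
  520    3    3  
[... 453 characters left out ...]
 30   31   29
  600    4    4   62   66   45    2    3    3    4    5    4    5    2    4   34   39   31   29   29   30   29   29   29
  620    4    3    5   41    4    5    4    4    3    4    4    4    5    4   38   39   29   28   29   30   29   29   30
  640  546  546  546  547  547  548  550  553  555  332    7    5    4   49   39   40   29   30   29   31   30   29   29
  660  526  526  525  527  542  544  549  553  555  557  568  483   50   50   37   38   28   31   32   33   31   31   32
t 13.58 tcp [ 0.4968 -0.3981  0.2161] rpy [-1.5666 -0.0153 -0.1892] F [-0.4  0.2 -0.4] gap 0.175 q [-0.72  0.21  1.74  0.01  1.18 -0.54]
row 0.0026 0.0261 -0.1084 0.0008
row 0.0026 0.1321 -0.1084 0.0008
```

```bash
python3 -m crank '[[[0.001,0,-0.035,0],[0.001,0,-0.07,0],[0.002,0,-0.1,0],[0.0025,0.0,-0.108,0],[0.0025,0.025,-0.108,0],[0.0025,0.03,-0.108,0],[0.0025,0.03,-0.108,0]]]' - 50; python3 w.py .479 -.505 .165 -.19  .479 -.505 .097 -.19
```

```text
time: 14.17
position: [0.4781, -0.5027, 0.1824]
tool_rot: [-1.562, -0.01, -0.189]
force: [0.1, 0.7, -1.6]
finger_gap: 0.177
t 14.17 tcp [ 0.4781 -0.5027  0.1824] rpy [-1.5624 -0.0105 -0.1894] F [ 0.1  0.7 -1.6] gap 0.177 q [-0.85  0.34  1.63  0.01  1.16 -0.67]
row 0.0013 0.0174 -0.0021 0.0006
row 0.0013 0.0854 -0.0021 0.0006
```

```bash
python3 -m crank '[[[0.001,0.01,0,0],[0.001,0.02,-0.002,0],[0.001,0.03,-0.002,0],[0.001,0.04,-0.002,0],[0.001,0.05,-0.002,0],[0.001,0.06,-0.002,0]]]' - 20; python3 - <<'E'
from h import *
for n in('wrist','scene'):
    p=viewer.grab_frame(n); save(p,n+'11')
    for t in ['rod','rod_grip','rod_tip']:
        print(n,t,[(np.round(r['location'],4).tolist(),round(r['conf'],2)) for r in spotter.pinpoint(p,t)][:2])
E
python3 w.py .479 -.505 .097 -.19
```

```text
time: 14.67
position: [0.4795, -0.5043, 0.1215]
tool_rot: [-1.562, -0.011, -0.189]
force: [1.0, -0.7, 0.7]
finger_gap: 0.182
wrist rod [([0.4867, -0.4785, 0.1217], 0.75)]
wrist rod_grip [([0.4799, -0.5062, 0.1292], 0.7)]
wrist rod_tip []
scene rod []
scene rod_grip []
scene rod_tip [([0.4655, 0.137, 0.0582], 0.54)]
t 15.07 tcp [ 0.4797 -0.5048  0.1232] rpy [-1.5631 -0.0114 -0.1893] F [-0.1 -0.2 -0.4] gap 0.182 q [-0.85  0.4   1.67  0.01  1.06 -0.67]
row -0.0007 0.0262 -0.0003 0.0007
```

View pics/wrist11.png

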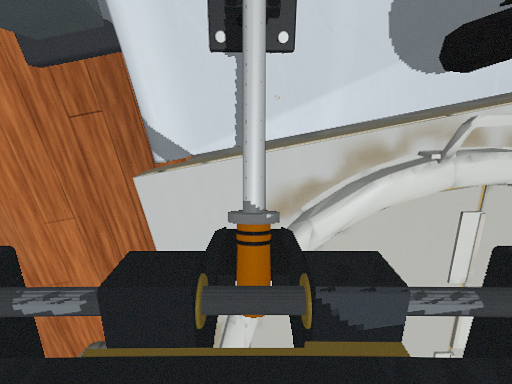

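```bash
cat > tilt.py <<'E'
from h import *
import sys
p=viewer.grab_frame('wrist'); save(p,sys.argv[1]); P=cloud(p); s=manip.state(); t=s['position']; psi=s['tool_rot'][2]
ax=np.array([-np.sin(psi),np.cos(psi),0]); lat=np.array([np.cos(psi),np.sin(psi),0])
r=[]
for v in range(0,206,2):
    row=P[v,225:285]; 
    zz=row[:,2]; k=np.nanargmax(np.where(abs((row-t)@lat)<.02,zz,-9)); 
    ok=(zz>zz[k]-.003)&(abs((row-t)@lat)<.02)
    q=np.nanmean(row[ok],0)
    r.append([(q-t)@ax,(q-t)@lat,zz[k]])
r=np.array(r); m=(r[:,0]>.036)&(r[:,0]<.16); print('n',m.sum()); a=np.polyfit(r[m,0],r[m,2],1)
for _ in range(4):
    e=r[:,2]-np.polyval(a,r[:,0]); mm=m&(abs(e)<.004); a=np.polyfit(r[mm,0],r[mm,2],1)
b=np.polyfit(r[mm,0],r[mm,1],1)
print('used',mm.sum(),'range',r[mm,0].min().round(3),r[mm,0].max().round(3),'slope deg',np.degrees(np.arctan(a[0])).round(2),'top z at grip',a[1].round(4),'axis',(a[1]-.006).round(4),'lat slope',b[0].round(4),'lat0',b[1].round(4),'tcp',t.round(4),'F',s['force'].round(1))
print((r[::10]*1000).round(1).tolist())
E
python3 tilt.py w12
```

```text
n 96
used 96 range 0.036 0.127 slope deg -16.39 top z at grip 0.1359 axis 0.1299 lat slope 0.0034 lat0 -0.001 tcp [ 0.4797 -0.5048  0.1232] F [0.7 0.6 0.2]
[[126.5, -0.5, 99.1], [117.1, -1.0, 102.3], [107.9, -0.9, 104.2], [98.5, -1.1, 106.5], [89.0, -1.1, 110.0], [79.5, -0.9, 112.7], [70.0, -1.0, 114.9], [60.4, -1.2, 118.0], [50.8, -1.2, 121.0], [41.2, -1.0, 123.4], [31.6, -1.0, 126.6]]
```

```bash
python3 -m crank '[[[0,0.01,0,0],[0,0.02,0,0],[0,0.03,0,0],[0,0.039,0,0],[0,0.039,0,0],[0,0.039,0,0]]]' - 20; python3 tilt.py w13
```

```text
time: 15.62
position: [0.4794, -0.5036, 0.0823]
tool_rot: [-1.561, -0.009, -0.189]
force: [-1.1, -0.0, 0.2]
finger_gap: 0.19
n 100
used 100 range 0.036 0.114 slope deg 0.78 top z at grip 0.0959 axis 0.0899 lat slope 0.001 lat0 -0.0015 tcp [ 0.4798 -0.5041  0.0832] F [-0.3  0.9 -0. ]
[[114.3, -1.0, 98.2], [108.0, -1.6, 97.5], [101.3, -1.6, 97.0], [94.2, -1.0, 97.4], [86.9, -1.2, 97.7], [79.3, -1.2, 97.0], [71.3, -1.0, 97.5], [62.9, -1.4, 96.2], [54.2, -1.8, 96.4], [45.1, -1.6, 96.1], [35.5, -1.6, 96.0]]
```

```bash
python3 -c "
from h import *
for y in (-.33,-.2775,-.0995): print(tow([-.064,y,.057]).round(4))
print(tow([-.064,-.071,.062]),tow([-.064,.071,.062]))"; python3 -m crank '[[[0,-0.02,0,0],[0,-0.05,0,0],[0,-0.08,0,0],[0,-0.11,0,0],[0,-0.11,0.0,0]]]' - 50;  python3 w.py .50 -.4 .19 .0 .533 -.256 .15 .167
```

```text
[ 0.5322 -0.256   0.057 ]
[ 0.5235 -0.2043  0.057 ]
[ 0.4939 -0.0288  0.057 ]
[ 0.48919234 -0.00065063  0.062     ] [0.46558841 0.13937385 0.062     ]
time: 16.08
position: [0.4815, -0.5082, 0.2022]
tool_rot: [-1.57, -0.021, -0.189]
force: [-0.1, 0.5, -0.1]
finger_gap: 0.18
t 16.08 tcp [ 0.4815 -0.5082  0.2022] rpy [-1.5703 -0.0205 -0.1891] F [-0.1  0.5 -0.1] gap 0.18 q [-0.85  0.33  1.61  0.01  1.18 -0.67]
row -0.0021 0.0122 0.1098 -0.1891
row 0.0032 0.0522 0.2574 -0.3561
```

```bash
python3 w.py .47 -.22 .15 .167
```

```text
t 16.08 tcp [ 0.4815 -0.5082  0.2022] rpy [-1.5703 -0.0205 -0.1891] F [-0.1  0.5 -0.1] gap 0.18 q [-0.85  0.33  1.61  0.01  1.18 -0.67]
row -0.0654 0.0522 0.2809 -0.3561
```

```bash
python3 -m crank '[[[-0.01,0,0.03,0],[-0.02,0,0.065,-0.05],[-0.03,0,0.1,-0.1],[-0.04,0,0.135,-0.15],[-0.05,0,0.17,-0.2],[-0.055,0.01,0.2,-0.25],[-0.06,0.02,0.23,-0.3],[-0.065,0.035,0.26,-0.34],[-0.065,0.052,0.281,-0.356],[-0.065,0.052,0.281,-0.356]]]' - 50; python3 tilt.py w14; python3 - <<'E'
from h import *
for n in('scene','top'):
    p=viewer.grab_frame(n); save(p,n+'14')
    for t in ['entry','exit','rod','rod_grip','rod_tip']:
        print(n,t,[(np.round(r['location'],4).tolist(),round(r['conf'],2)) for r in spotter.pinpoint(p,t)][:2])
E
```

```text
time: 16.92
position: [0.4691, -0.2155, 0.1452]
tool_rot: [-1.572, -0.015, 0.171]
force: [-0.7, 0.1, -0.8]
finger_gap: 0.181
n 102
used 102 range 0.037 0.118 slope deg -1.18 top z at grip 0.1587 axis 0.1527 lat slope 0.0046 lat0 -0.0019 tcp [ 0.47   -0.2178  0.1468] F [-0.5 -0.1  0.3]
[[117.7, -1.5, 156.4], [111.1, -1.9, 156.6], [104.2, -1.3, 156.3], [97.0, -2.1, 156.4], [89.6, -1.6, 157.0], [81.8, -1.6, 157.0], [73.7, -1.8, 157.1], [65.3, -1.8, 157.3], [56.5, -1.6, 157.9], [47.2, -1.8, 157.4], [37.8, -1.6, 157.8]]
scene entry [([0.4903, 0.003, 0.0614], 0.91), ([0.4635, -0.1912, 0.1543], 0.47)]
scene exit [([0.4685, 0.1396, 0.058], 0.89)]
scene rod [([0.4645, -0.1907, 0.1522], 0.76)]
scene rod_grip [([0.5139, -0.3243, 0.0007], 0.73), ([0.4702, -0.219, 0.1501], 0.6)]
scene rod_tip [([0.4456, -0.0475, 0.1443], 0.74), ([0.5896, -0.2782, -0.0046], 0.33)]
top entry [([0.4888, -0.0021, 0.0622], 0.65), ([0.5413, 0.0781, -0.0015], 0.22)]
top exit [([0.4658, 0.1385, 0.0632], 0.86)]
top rod []
top rod_grip []
top rod_tip [([0.4419, -0.0524, 0.1564], 0.73)]
```

View pics/w14.png

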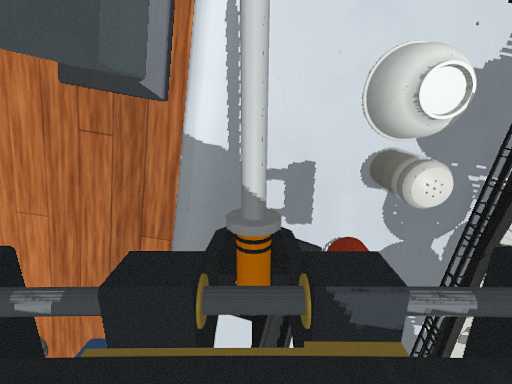

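View pics/scene14.png

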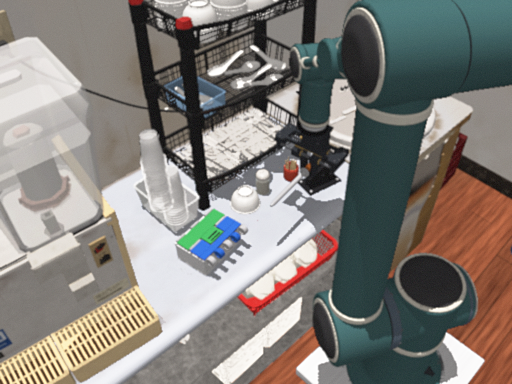

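```bash
python3 -c "
from h import *
print(tow([-.064,-.272,.060]).round(4))"; python3 w.py .5226 -.1989 .060 .167
```

```text
[ 0.5226 -0.1989  0.06  ]
t 17.57 tcp [ 0.4715 -0.2206  0.1491] rpy [-1.5777 -0.0196  0.1664] F [ 0.4 -0.6 -0.5] gap 0.177 q [-0.49  0.05  2.05  0.01  1.02 -0.66]
row 0.0539 0.0891 0.013 -0.0006
```

```bash
python3 -m crank '[[[0.03,0.02,0.005,0],[0.052,0.04,0.013,0],[0.052,0.07,0.013,0],[0.052,0.09,0.013,0],[0.052,0.09,0.013,0],[0.052,0.09,0.013,0]]]' - 50; python3 - <<'E'
from h import *
for n in('scene','top'):
    p=viewer.grab_frame(n); save(p,n+'15')
    for t in ['entry','exit','rod_tip']:
        print(n,t,[(np.round(r['location'],4).tolist(),tobox(r['location']).round(4),round(r['conf'],2)) for r in spotter.pinpoint(p,t)][:1])
a=cv2.imread('pics/scene15.png')[170:290,150:310]; cv2.imwrite('pics/s15c.png',cv2.resize(a,None,fx=5,fy=5,interpolation=cv2.INTER_CUBIC))
a=cv2.imread('pics/top15.png')[130:220,150:310]; cv2.imwrite('pics/t15c.png',cv2.resize(a,None,fx=5,fy=5,interpolation=cv2.INTER_CUBIC))
E
python3 tilt.py w15; python3 w.py .5226 -.1989 .060 .167
```

```text
time: 18.07
position: [0.5213, -0.1989, 0.0588]
tool_rot: [-1.576, -0.017, 0.167]
force: [-0.6, -0.4, -0.3]
finger_gap: 0.179
scene entry [([0.4916, 0.0051, 0.0641], array([-0.0607, -0.0657,  0.0641]), 0.78)]
scene exit [([0.4673, 0.1366, 0.0572], array([-0.0628,  0.068 ,  0.0572]), 0.8)]
scene rod_tip [([0.4981, -0.0285, 0.0577], array([-0.0598, -0.0999,  0.0577]), 0.55)]
top entry [([0.488, -0.0031, 0.0674], array([-0.0656, -0.0732,  0.0674]), 0.78)]
top exit []
top rod_tip [([0.4931, -0.0314, 0.0659], array([-0.0653, -0.102 ,  0.0659]), 0.54)]
n 100
used 100 range 0.036 0.115 slope deg -1.46 top z at grip 0.0747 axis 0.0687 lat slope 0.0019 lat0 -0.001 tcp [ 0.523  -0.1998  0.0611] F [-0.1 -0.6 -0.3]
[[115.3, -0.7, 71.6], [108.7, -0.9, 72.1], [101.8, -0.7, 71.8], [94.6, -0.8, 72.4], [87.2, -0.9, 72.3], [79.4, -0.9, 72.9], [71.3, -1.5, 72.4], [62.8, -1.1, 72.4], [54.0, -0.7, 72.9], [44.8, -0.6, 73.0], [35.3, -1.3, 73.8]]
t 18.52 tcp [ 0.523  -0.1998  0.0611] rpy [-1.5786 -0.021   0.1662] F [-0.1 -0.6 -0.3] gap 0.182 q [-0.41  0.23  2.03  0.01  0.86 -0.58]
row -0.0002 0.0011 0.001 -0.0008
```

View pics/s15c.png

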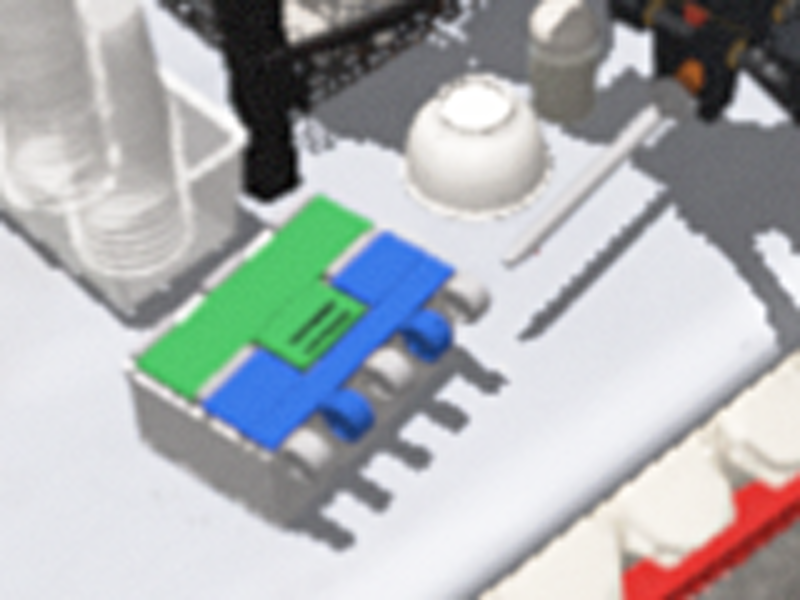

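View pics/t15c.png

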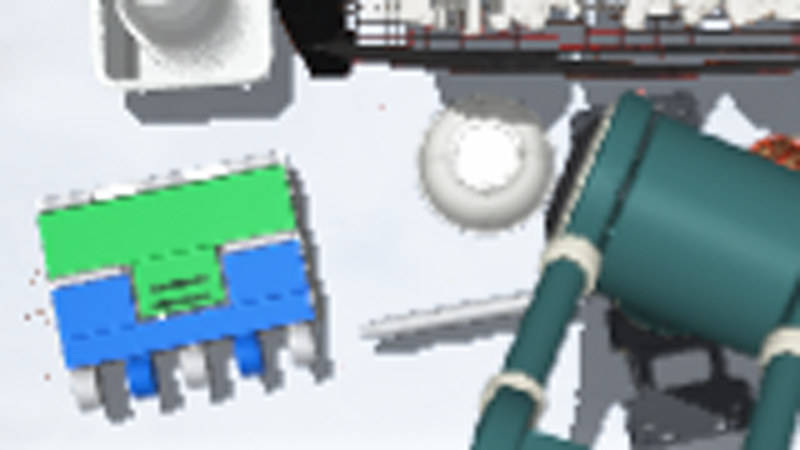

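View pics/w15.png

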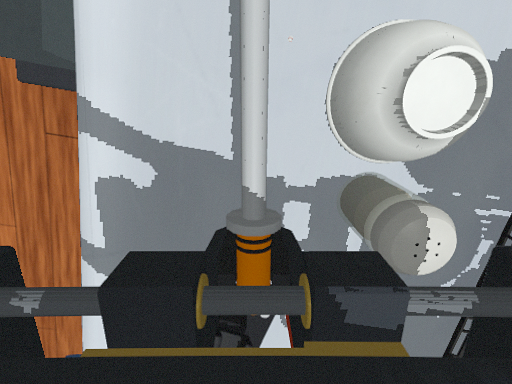

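```bash
cat >> h.py <<'E'
def proj(p,W):
    W=np.asarray(W,float).reshape(-1,3); T=np.linalg.inv(p['pose']); c=W@T[:3,:3].T+T[:3,3]
    c=c*[1,-1,-1]
    return cv2.projectPoints(c,np.zeros(3),np.zeros(3),p['K'],p['dist'])[0].reshape(-1,2)
E
cat > ov.py <<'E'
from h import *
import sys
s=manip.state(); t=s['position'];psi=s['tool_rot'][2]; sl=float(sys.argv[2])
ax=np.array([-np.sin(psi)*np.cos(sl),np.cos(psi)*np.cos(sl),np.sin(sl)])
g=t+[0,0,.005]
for n,(y0,y1,x0,x1) in {'scene':(170,290,150,310),'top':(130,220,150,310)}.items():
    p=viewer.grab_frame(n); im=cv2.cvtColor(p['color'],cv2.COLOR_RGB2BGR)[y0:y1,x0:x1]; k=5
    im=cv2.resize(im,None,fx=k,fy=k,interpolation=cv2.INTER_CUBIC)
    f=lambda W:[tuple(int(v) for v in ((q-[x0,y0]+.5)*k)) for q in proj(p,W)]
    th=np.linspace(0,2*np.pi,40)
    for y in(-.071,-.057,-.007,.007,.057,.071):
        pts=f(tow(np.stack([-.064+.013*np.cos(th),0*th+y,.062+.013*np.sin(th)],-1)))
        cv2.polylines(im,[np.array(pts)],True,(0,0,255),1)
    a=f([g+ax*.0285,g+ax*.1765]); cv2.line(im,a[0],a[1],(255,0,255),1)
    a=f(tow([[-.064,-.12,.062],[-.064,.1,.062]])); cv2.line(im,a[0],a[1],(0,255,255),1)
    cv2.imwrite(f'pics/{sys.argv[1]}_{n}.png',im)
E
python3 ov.py ov1 -.0255
```

```text
(no output)
```

View pics/ov1_scene.png

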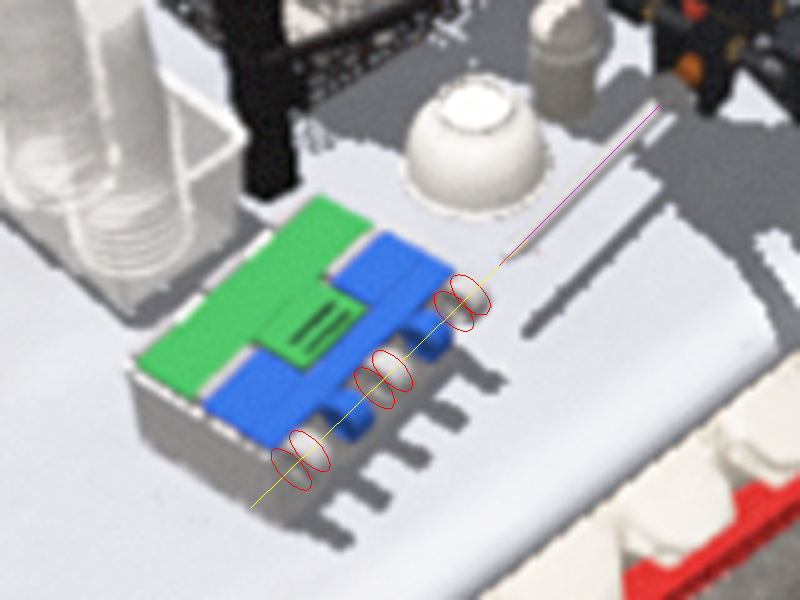

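View pics/ov1_top.png

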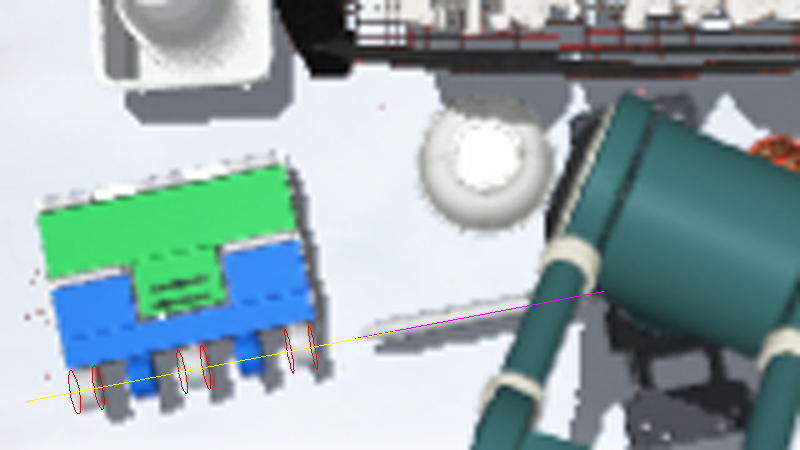

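```bash
python3 -m crank '[[[0,0,0.009,0],[0,0,0.018,0],[0,0,0.018,0],[0,0,0.018,0]]]' - 50; python3 ov.py ov2 -.0255; python3 - <<'E'
from h import *
p=viewer.grab_frame('scene');im=cv2.cvtColor(p['color'],cv2.COLOR_RGB2BGR)[205:265,215:285]
cv2.imwrite('pics/z2.png',cv2.resize(im,None,fx=10,fy=10,interpolation=cv2.INTER_NEAREST))
p=viewer.grab_frame('top');im=cv2.cvtColor(p['color'],cv2.COLOR_RGB2BGR)[180:220,160:260]
cv2.imwrite('pics/z3.png',cv2.resize(im,None,fx=8,fy=8,interpolation=cv2.INTER_NEAREST))
print(manip.state()['position'],tobox(manip.state()['position']))
E
```

```text
time: 18.95
position: [0.5193, -0.1809, 0.0602]
tool_rot: [-1.578, -0.02, 0.168]
force: [0.2, -0.5, -1.1]
finger_gap: 0.179
[ 0.51980761 -0.18191417  0.06047891] [-0.06394116 -0.2548308   0.06047891]
```

View pics/z2.png

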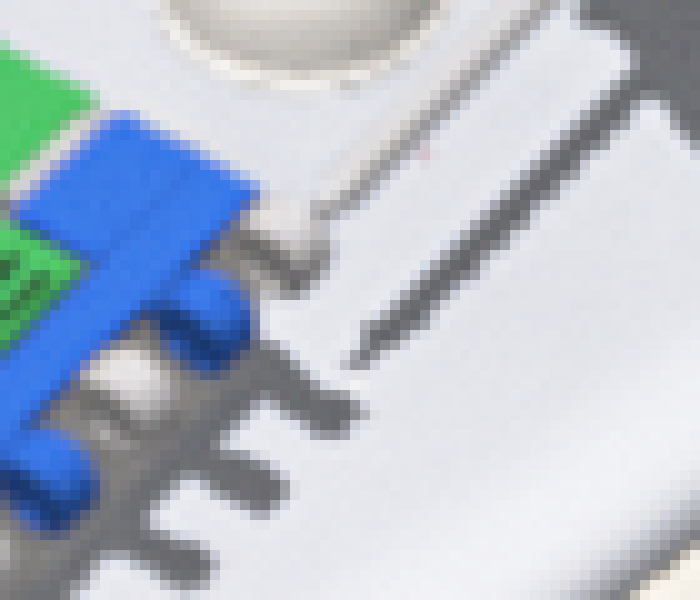

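View pics/z3.png

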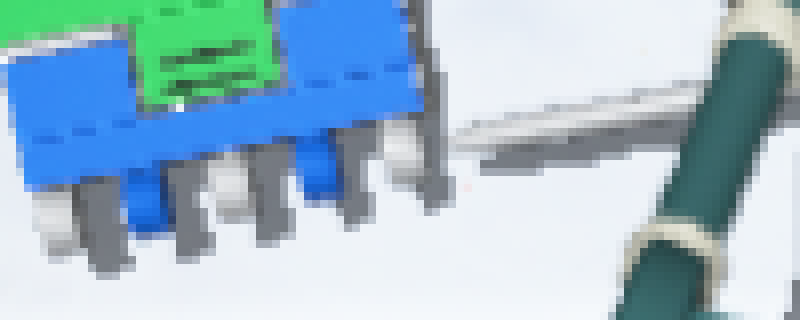

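View pics/ov2_scene.png

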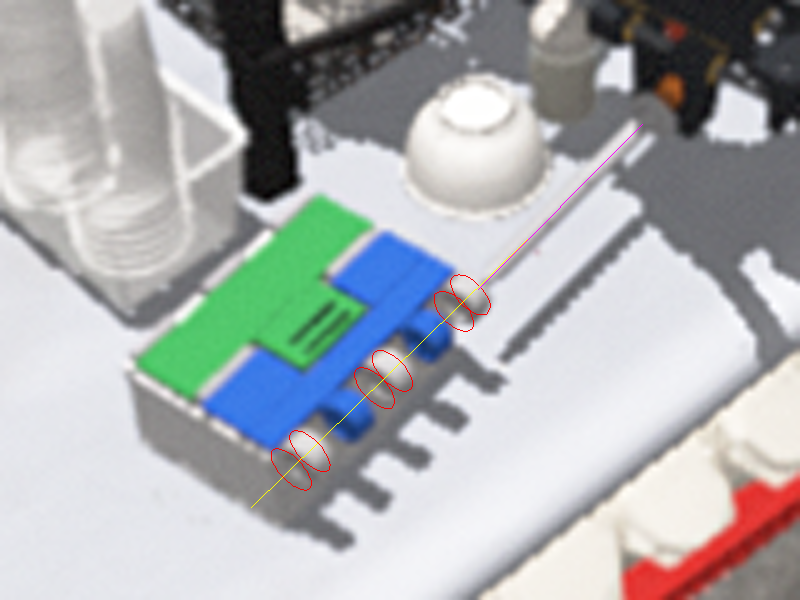

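```bash
python3 -m crank '[[[0,0,0.006,0],[0,0,0.012,0],[0,0,0.018,0],[0,0,0.024,0],[0,0,0.03,0],[0,0,0.03,0]]]' - 25; python3 tilt.py w16;  python3 - <<'E'
from h import *
p=viewer.grab_frame('scene');im=cv2.cvtColor(p['color'],cv2.COLOR_RGB2BGR)[205:265,215:285]
cv2.imwrite('pics/z4.png',cv2.resize(im,None,fx=10,fy=10,interpolation=cv2.INTER_NEAREST))
print(tobox(manip.state()['position']))
E
```

```text
time: 19.65
position: [0.5143, -0.151, 0.06]
tool_rot: [-1.578, -0.02, 0.167]
force: [-0.1, 0.3, -0.5]
finger_gap: 0.184
n 100
used 100 range 0.037 0.116 slope deg -1.71 top z at grip 0.0737 axis 0.0677 lat slope 0.0032 lat0 -0.0014 tcp [ 0.5146 -0.1515  0.0602] F [-0.2  0.5 -0.8]
[[116.0, -0.7, 70.4], [109.6, -1.0, 70.0], [102.6, -1.1, 70.4], [95.3, -0.8, 71.3], [87.9, -0.8, 71.2], [80.1, -1.0, 71.4], [72.0, -1.2, 72.4], [63.6, -1.5, 72.0], [54.6, -1.4, 71.7], [45.6, -0.9, 72.3], [36.0, -0.7, 72.2]]
[-0.06386864 -0.2244107   0.06026505]
```

View pics/z4.png

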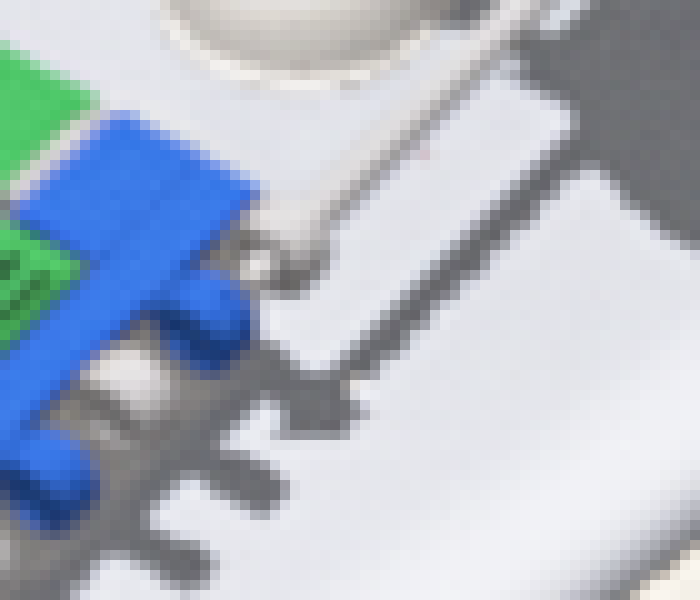

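View pics/w16.png

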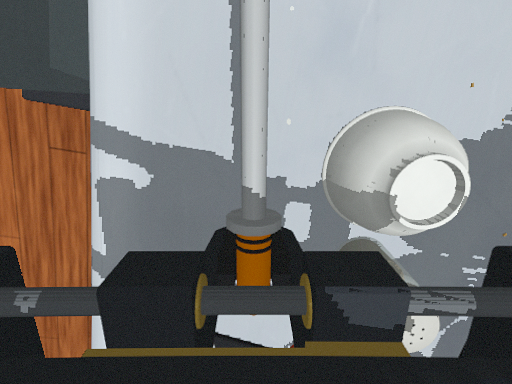

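```bash
python3 -m crank '[[[0,0,0.006,0],[0,0,0.012,0],[0,0,0.018,0],[0,0,0.024,0],[0,0,0.03,0],[0,0,0.036,0],[0,0,0.042,0],[0,0,0.042,0]]]' - 20; python3 -m crank '[[[0,0,0.006,0],[0,0,0.012,0],[0,0.0005,0.018,0],[0,0.0005,0.024,0],[0,0.001,0.03,0],[0,0.001,0.03,0]]]' - 20; python3 tilt.py w17;  python3 - <<'E'
from h import *
p=viewer.grab_frame('scene');im=cv2.cvtColor(p['color'],cv2.COLOR_RGB2BGR)[200:270,195:285]
cv2.imwrite('pics/z5.png',cv2.resize(im,None,fx=8,fy=8,interpolation=cv2.INTER_NEAREST))
print(tobox(manip.state()['position']))
E
```

```text
time: 20.42
position: [0.5074, -0.1093, 0.0598]
tool_rot: [-1.578, -0.02, 0.168]
force: [-0.7, 0.4, -0.9]
finger_gap: 0.187
time: 20.92
position: [0.5019, -0.0786, 0.0583]
tool_rot: [-1.577, -0.019, 0.169]
force: [1.2, 0.9, -0.4]
finger_gap: 0.19
n 100
used 73 range 0.037 0.111 slope deg -1.56 top z at grip 0.0718 axis 0.0658 lat slope 0.0025 lat0 -0.0013 tcp [ 0.5021 -0.0791  0.0585] F [ 0.1  0.6 -0. ]
[[113.6, 0.4, 76.8], [109.4, -1.3, 68.3], [102.5, -1.2, 69.1], [95.3, -1.4, 68.8], [87.3, 0.2, 76.9], [80.0, -0.2, 76.3], [71.9, -1.2, 69.3], [63.5, -1.0, 70.0], [54.7, -1.1, 70.5], [45.5, -0.5, 70.4], [35.9, -1.4, 70.9]]
[-0.06410093 -0.15090299  0.05858008]
```

View pics/z5.png

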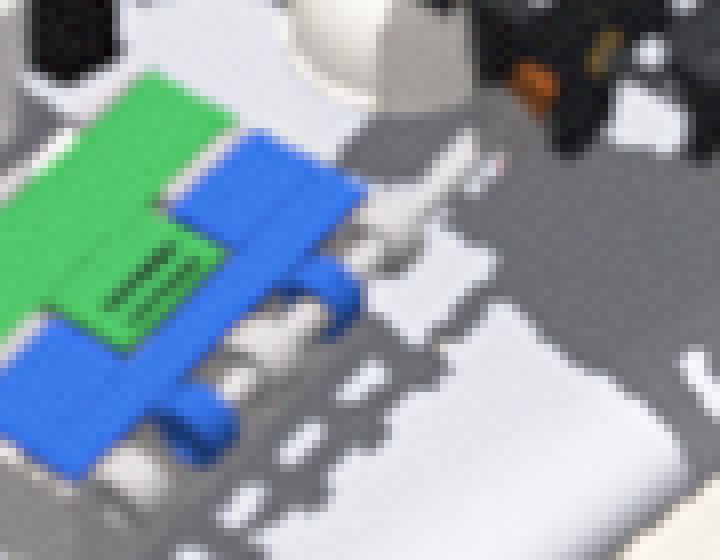

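View pics/w17.png

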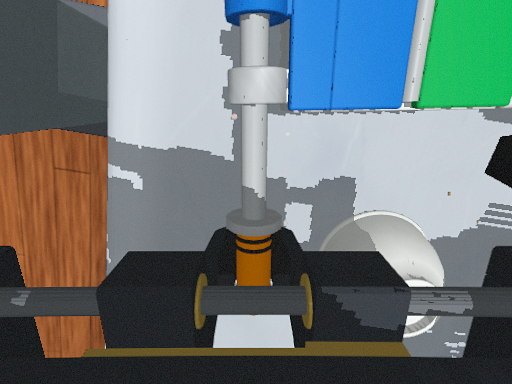

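```bash
python3 -m crank '[[[0.0003,0,0.006,0],[0.0006,0,0.012,0],[0.001,0.0003,0.018,0],[0.001,0.0006,0.024,0],[0.001,0.001,0.03,0],[0.001,0.001,0.036,0],[0.001,0.001,0.042,0],[0.001,0.001,0.042,0]]]' - 20; python3 tilt.py w18;  python3 - <<'E'
from h import *
p=viewer.grab_frame('scene');im=cv2.cvtColor(p['color'],cv2.COLOR_RGB2BGR)[200:270,195:285]
cv2.imwrite('pics/z6.png',cv2.resize(im,None,fx=8,fy=8,interpolation=cv2.INTER_NEAREST))
print(tobox(manip.state()['position']))
E
```

```text
time: 21.68
position: [0.4959, -0.0367, 0.0571]
tool_rot: [-1.578, -0.019, 0.17]
force: [-0.8, 0.4, -0.2]
finger_gap: 0.189
n 102
used 57 range 0.037 0.113 slope deg 0.39 top z at grip 0.0757 axis 0.0697 lat slope -0.0121 lat0 -0.0002 tcp [ 0.4961 -0.0372  0.0572] F [ 0.3 -0.1 -1.1]
[[113.3, -1.8, 76.3], [107.2, -1.3, 76.9], [100.8, -1.6, 76.3], [95.2, -1.6, 68.3], [87.7, -1.0, 69.2], [79.9, -1.2, 76.2], [72.3, -1.3, 76.2], [63.5, -0.3, 69.0], [54.6, -0.6, 68.6], [47.2, -0.9, 75.9], [38.1, -0.6, 76.1]]
[-0.06317055 -0.10852662  0.05730014]
```

View pics/z6.png

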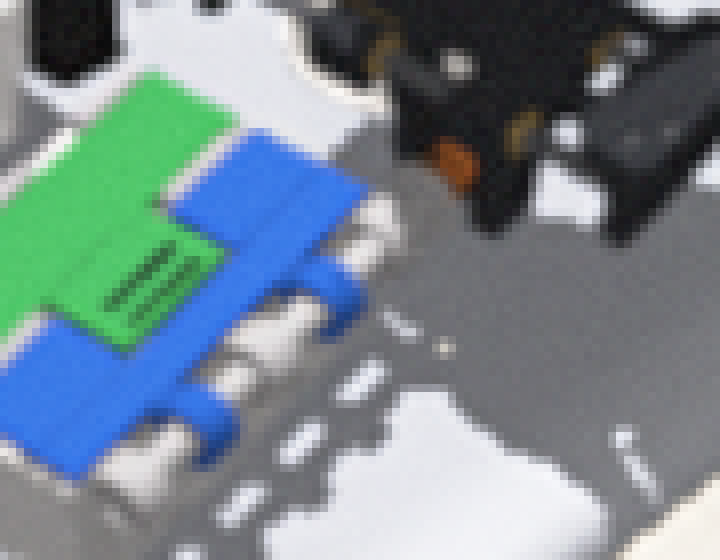

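View pics/w18.png

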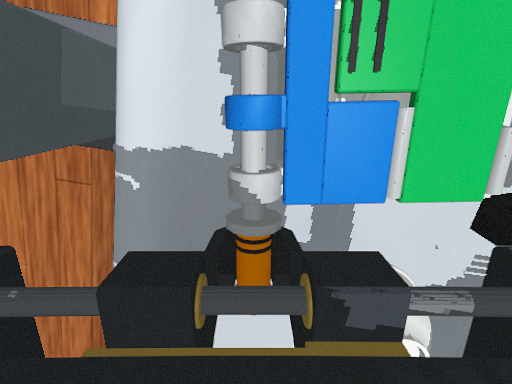

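```bash
python3 -m crank '[[[0,0,0.004,0],[0,0,0.008,0],[0,0,0.010,0],[0,0,0.012,0],[0,0,0.013,0],[0,0,0.013,0]]]' - 20; python3 tilt.py w19;  python3 - <<'E'
from h import *
s=manip.state();print(tobox(s['position']),s['force'])
E
```

```text
time: 22.28
position: [0.4943, -0.0268, 0.0571]
tool_rot: [-1.582, -0.02, 0.172]
force: [-0.4, -11.8, -2.8]
finger_gap: 0.184
n 102
used 60 range 0.039 0.115 slope deg -1.31 top z at grip 0.0709 axis 0.0649 lat slope -0.0213 lat0 0.0006 tcp [ 0.4943 -0.0268  0.0571] F [  0.6 -10.5  -3.1]
[[115.2, -1.4, 67.5], [108.5, -1.3, 68.6], [100.4, -1.5, 76.0], [93.7, -1.1, 76.3], [87.3, -1.5, 69.1], [79.6, -1.7, 69.4], [71.6, 2.2, 69.9], [64.0, -1.6, 76.5], [54.4, -0.9, 69.6], [45.2, 0.2, 69.6], [37.9, -0.7, 75.8]]
[-0.06334012 -0.09762532  0.05711366] [  0.62035063 -10.48416211  -3.09473965]
```

View pics/w19.png

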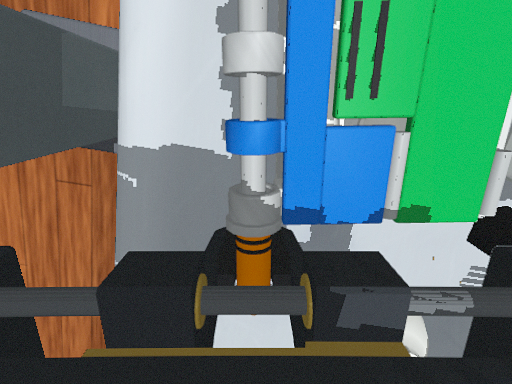

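```bash
python3 -m crank '[[[0,0,0,0],[0,0,0,0],[0,0,0,0],[0,0,0,0],[0,0,0,0],[0,0,0,0]]]' 0.2; python3 -m crank '[[[0,-0.015,-0.002,0],[0,-0.04,-0.004,0],[0,-0.08,-0.006,0],[0,-0.12,-0.006,0],[0,-0.16,-0.006,0],[0,-0.16,-0.006,0]]]' 0.2;  python3 - <<'E'
from h import *
for n in('wrist','scene','top'):
    p=viewer.grab_frame(n); save(p,n+'20')
    for t in ['rod','rod_tip','entry','exit','rod_grip']:
        print(n,t,[(tobox(r['location']).round(4),round(r['conf'],2)) for r in spotter.pinpoint(p,t)][:1])
im=cv2.imread('pics/scene20.png')[190:270,185:285]
cv2.imwrite('pics/z7.png',cv2.resize(im,None,fx=7,fy=7,interpolation=cv2.INTER_CUBIC))
E
```

```text
time: 22.83
position: [0.4944, -0.0265, 0.0572]
tool_rot: [-1.582, -0.02, 0.172]
force: [0.2, -0.1, 0.3]
finger_gap: 0.594
time: 23.33
position: [0.4971, -0.0316, 0.2267]
tool_rot: [-1.586, -0.035, 0.172]
force: [1.0, 0.1, 1.0]
finger_gap: 0.596
wrist rod [(array([-0.0612, -0.072 ,  0.0605]), 0.55)]
wrist rod_tip []
wrist entry [(array([-0.0627, -0.0719,  0.0621]), 0.56)]
wrist exit [(array([ 0.0174, -0.2613,  0.0009]), 0.56)]
wrist rod_grip []
scene rod [(array([-0.0675, -0.0714,  0.0578]), 0.82)]
scene rod_tip [(array([-0.0608,  0.077 ,  0.0563]), 0.52)]
scene entry [(array([-0.0637, -0.0674,  0.0617]), 0.62)]
scene exit [(array([-0.0611,  0.07  ,  0.058 ]), 0.56)]
scene rod_grip [(array([-0.0659, -0.1012,  0.0559]), 0.71)]
top rod []
top rod_tip []
top entry []
top exit []
top rod_grip [(array([ 0.0168, -0.2639, -0.0016]), 0.19)]
```

View pics/wrist20.png

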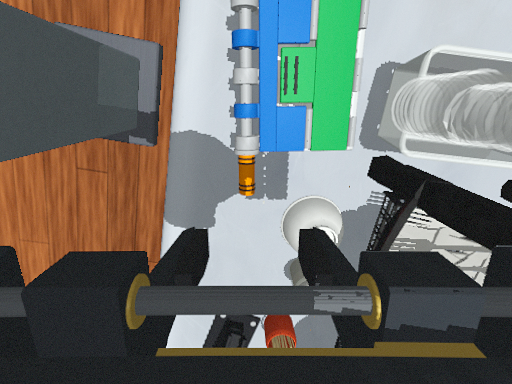

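View pics/z7.png

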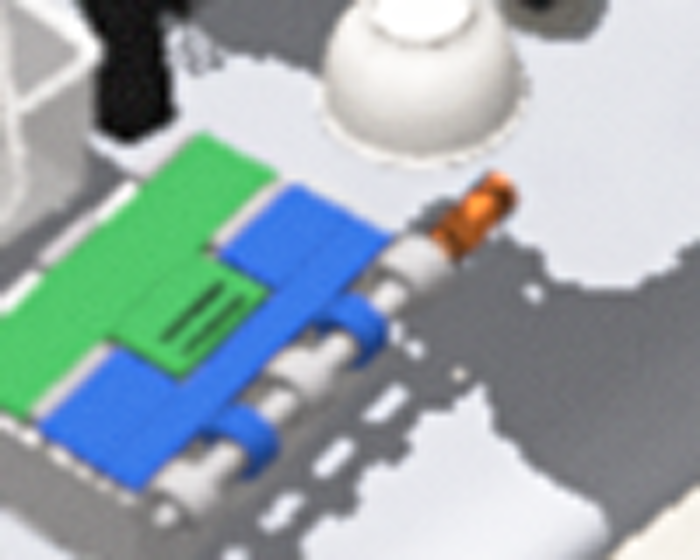

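View pics/scene20.png

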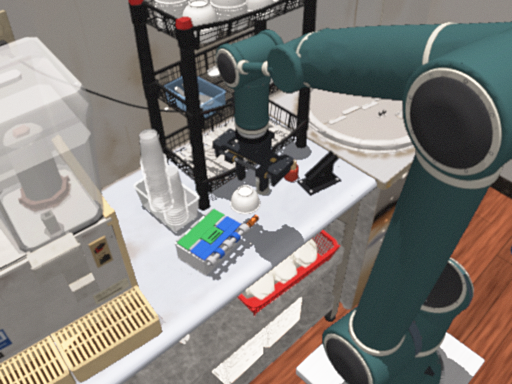

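```bash
python3 - <<'E'
import cv2
im=cv2.imread('pics/wrist20.png')[0:210,215:290]
cv2.imwrite('pics/z8.png',cv2.resize(im[100:210],None,fx=7,fy=7,interpolation=cv2.INTER_NEAREST))
E
```

```text
(no output)
```

View pics/z8.png

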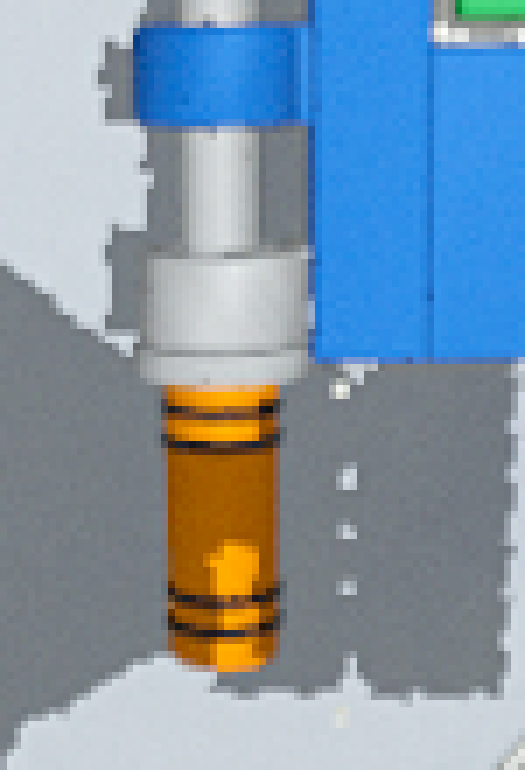

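Collar sits flush on the eye with no gap; lid flat, nothing else disturbed. Handing in.

```bash
python3 - <<'E'
from h import *
p=viewer.grab_frame('scene')
for t in('pepper','toothpicks','bowl'): print(t,[(np.round(r['location'],3).tolist(),round(r['conf'],2)) for r in spotter.pinpoint(p,t)][:1])
print(manip.state()['time'],manip.state()['force'],manip.hand_in())
E
```

```text
pepper [([0.603, -0.176, -0.001], 0.66)]
toothpicks [([0.594, -0.28, -0.002], 0.68)]
bowl [([0.598, -0.106, -0.0], 0.76)]
the job is handed in; nothing more can be done
24.4333 [0.47157321 0.31245675 1.51830518] None
```

The spoon box is closed and locked, and I handed the job in at 24.4 s. The hand-in gives no verdict, so what follows rests on my own checks.

- **Lid:** I folded the green leaf flat first, with the blue leaf still standing. The depth readings on the green leaf were level at about 66–73 mm. I then folded the blue leaf down and pressed it onto its stop at about 42 N with the fingertips.
- **Rod:** I gripped it by the handle and levelled it by pressing the shank on the rest's upper edge. I then threaded it through all five eyes. The collar stopped against the first eye with about 11 N of resistance, and I let go and raised the arm clear.
- **Last checks:** The close-up shows no gap between collar and first eye, and the tip shows past the last eye. The collar's front face measured within 1 mm of the first eye's mouth along the rod.
- **Loose items:** The shaker, jar and bowl measured within 7 mm of where they started. Two of those differences were a little over the 4 mm the measurement is good to: the jar at about 7 mm by the top camera and 3 mm by the scene camera, and the bowl at 7 mm and 4 mm. They look undisturbed in the pictures.
- **Disagreements:** In the last pictures the network found nothing useful in the top view. Its rod tip from the scene view came out about 5 mm low, most likely its usual error plus the rod lying on the bottom of the bores.

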